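# Load, latch and seam-check the incubation chamber

## Task

Stand every sample pot from the counter upright on the floor of the chamber's well, then slide the cover fully shut and turn the latch knob clockwise until it clicks over. Then take the stylus and check the seal: with the stylus upright and its tip down in the seam groove, trace slowly, at about 3 cm a second, from the end beside the latch knob along that side, across the front and back along the other side to its far end. Finally hang the stylus upright in its rest block, leaving the cover shut and latched and the other things on the counter where they are.

Things in the scene. Friction and masses are not known exactly. Their poses are not given: they have to be found in the camera images.
- pot1: Sample pot (two to four are on the counter, the rest are absent): grey weighted cylinder 33 mm across and 20 mm high with a white lid, and on top a white stem 12 mm across and 16 mm tall, 36 mm high in all, 50 g. Origin at the centre of its underside, z up.
- pot2: Sample pot (two to four are on the counter, the rest are absent): grey weighted cylinder 33 mm across and 20 mm high with a white lid, and on top a white stem 12 mm across and 16 mm tall, 36 mm high in all, 50 g. Origin at the centre of its underside, z up.
- pot3: Sample pot (two to four are on the counter, the rest are absent): grey weighted cylinder 33 mm across and 20 mm high with a white lid, and on top a white stem 12 mm across and 16 mm tall, 36 mm high in all, 50 g. Origin at the centre of its underside, z up.
- pot4: Sample pot (two to four are on the counter, the rest are absent): grey weighted cylinder 33 mm across and 20 mm high with a white lid, and on top a white stem 12 mm across and 16 mm tall, 36 mm high in all, 50 g. Origin at the centre of its underside, z up.
- chamber: Fixed white incubation chamber, x -92 to 205, y -99 to 99 mm. Origin on the counter below the well's centre; x runs from its front (robot side) to its back, y to its left, z up. An open well in front, then a flat deck, 50 mm high, where the open cover is parked. A rim 58 mm high runs round the well's front and sides. Latch housing bulges out at x 55 to 135, y 99 to 156, 50 mm high.
- well (a point): Centre of the well's floor, 10 mm above the counter, axes as the chamber. The well is 105 mm (x) by 120 mm (y) inside, its floor 40 mm below the deck.
- cover (a joint): Opening of the chamber's sliding cover in m: 0 fully shut over the well, up to 0.125 open (parked at the back). It slides along the chamber's x, stiffly (about 4 N). The cover is an aluminium plate 135 (x) x 150 (y) x 8 mm on the deck, its top 58 mm above the counter.
- cover_grip (a point): Middle of the upright grip bar at the cover's centre, 26 mm above the deck; it moves with the cover, axes as the chamber. The bar is 12 mm thick (x), 60 mm long (y), its top 36 mm above the deck; pinch it from above, fingers closing along x.
- latch (a joint): Latch knob angle in rad: 0 unlocked, 1.2 locked; grows clockwise seen from above. From about 0.3 on, a nub on the knob must be forced past a spring ball (about 0.1 N m) that it passes at 0.65; released short of that it springs back, beyond it clicks on to 0.95 or more. Its steel bolt then lies behind the cover.
- latch_grip (a point): On the knob's vertical axis, at mid-height of its grip bar, 83 mm above the counter; turns with the knob. The bar lies along this point's x: 42 mm long (x), 12 mm thick (y), from 70 to 96 mm above the counter. Knob disc 46 mm across below it.
- stylus: Seam-check stylus, 70 g, hanging upright in its rest block. Origin at the tip, z up along it: steel shaft 6 mm across from 0 to 55 mm, black collar 38 mm across at 55 to 60 mm, square dark grip 18 x 18 mm from 60 to 108 mm (sides along its x and y).
- stylus_tip (a point): The stylus's rounded tip (its lowest point).
- stylus_grip (a point): Middle of the stylus's square grip, 88 mm above the tip, axes as the stylus.
- stand_hole (a point): Mouth centre of the stylus's rest block, 75 mm above the counter. Fixed grey block 55 x 55 x 75 mm with one upright hole 22 mm across, through to the counter; the stylus's collar rests on the block's top with the tip 20 mm above the counter.
- reagent: Bystander: amber bottle 42 mm across, 75 mm high.
- slidebox: Bystander: blue slide box 85 x 50 x 35 mm.
- seam0 (a point): Point 0 of 0 to 6 along the seam: the start by the latch knob. On the groove floor's centreline, 50 mm above the counter. The seam is the groove 12 mm wide, 8 mm deep, between the shut cover and the rim, along the left (latch) side, front and right side, straight between square corners at points 2 and 4.
- seam1 (a point): Point 1 of 0 to 6 along the seam: halfway along the first side. On the groove floor's centreline, 50 mm above the counter. The seam is the groove 12 mm wide, 8 mm deep, between the shut cover and the rim, along the left (latch) side, front and right side, straight between square corners at points 2 and 4.
- seam2 (a point): Point 2 of 0 to 6 along the seam: the first corner. On the groove floor's centreline, 50 mm above the counter. The seam is the groove 12 mm wide, 8 mm deep, between the shut cover and the rim, along the left (latch) side, front and right side, straight between square corners at points 2 and 4.
- seam3 (a point): Point 3 of 0 to 6 along the seam: the middle of the front. On the groove floor's centreline, 50 mm above the counter. The seam is the groove 12 mm wide, 8 mm deep, between the shut cover and the rim, along the left (latch) side, front and right side, straight between square corners at points 2 and 4.
- seam4 (a point): Point 4 of 0 to 6 along the seam: the second corner. On the groove floor's centreline, 50 mm above the counter. The seam is the groove 12 mm wide, 8 mm deep, between the shut cover and the rim, along the left (latch) side, front and right side, straight between square corners at points 2 and 4.
- seam5 (a point): Point 5 of 0 to 6 along the seam: halfway along the other side. On the groove floor's centreline, 50 mm above the counter. The seam is the groove 12 mm wide, 8 mm deep, between the shut cover and the rim, along the left (latch) side, front and right side, straight between square corners at points 2 and 4.
- seam6 (a point): Point 6 of 0 to 6 along the seam: the far end. On the groove floor's centreline, 50 mm above the counter. The seam is the groove 12 mm wide, 8 mm deep, between the shut cover and the rim, along the left (latch) side, front and right side, straight between square corners at points 2 and 4.
Things that resemble listed ones, but are neither listed nor needed, are in the scene too. Leave any black look-alike of the pot3 alone.

How it is judged:
By the outcome, as a careful person would: the job done as asked, in the order asked, and still so for the second after the job is handed in, with the robot touching nothing.
Of pot1, pot2, pot3, pot4 only 2 to 4 are there at a start; the rules pass over those that are not, and their reading is None.
At some moment in a run one of pot1, pot2, pot3, pot4 may be knocked a few centimetres aside while the robot is not near it.
Once in a run the grip may slacken for a moment while it holds something.
It also fails if it takes over 210 s, if anything falls off the work surface, if the arm or the gripper's body presses on something with over 40 N, if the wrist force passes 120 N, or if a joint passes its speed limit or range.

## Robot

A 6-joint arm with a two-finger parallel gripper is mounted at the origin on the work surface. World frame = base frame: x ahead of the robot, y to its left, z up, the work surface at z = 0. Lengths are in m, angles in rad, forces in N, time in s.
With the tool pointing down it reaches from about 0.35 to 0.975 m from the base axis. Payload 4.9 kg.
Tool frame: the origin (TCP) lies at the very end of the fingers, on their centre line; the grasp point (between the pads) lies ctrl.hold_point_z behind it (ctrl.hold_point_z is the distance from the TCP to the grasp point, in m); z points along the fingers, y is the line along which they close (so a half turn about z gives the same grasp; the last joint's range is limited). The gripper opens to 85 mm and grips with 20 to 120 N. Pads are 22 mm wide; open, the fingers measure 114 mm over their backs; the gripper's body (76 mm by 85 mm) begins 54 mm behind the grasp point. The pads swing forward as they close: fully open they stand 13 mm farther back than shut.
Start: joints at [-1.392, 0.053, 1.613, -0, 1.476, -0.119], TCP at [0.183, -0.597, 0.231] pointing down, gripper open.
Joint ranges: [-3.01, 3.01], [-1.01, 2.22], [0.06, 2.58], [-1.02, 4.17], [0.09, 2.62], [-3.14, 3.14]. Speed limits (rad/s): [2.57, 2.57, 3.14, 3.14, 3.14, 3.14].

## Interface

Orientations are given as a rotation vector (axis times angle).
In Python, from station import ctrl gives the robot as it stands. The module is installed in compiled form; this text tells all that it offers.
- The arm moves only by the tool jog_arm, never from a script. Its argument "deltas" is a list of rows, each a list of 3 entries, a list of its own where there are three numbers: the closure, from -1 (fully open) to 1 (shut), then the shift along the world's x, y, z scaled (see below), then the turn, a rotation vector about the world's x, y, z scaled (see below). A call has 1 to 12 rows; each row is the pose to reach, as a shift and turn from the pose commanded when the call began, turning the shorter way round; what a row does not reach only later rows make up. The controller multiplies each number of a shift by 0.4 m and each number of a turn by 180 degrees. A row lasts 1/12 s, in which the tool goes at most 41.7 mm and 7.16 degrees, less where a joint would pass 70% of its speed; a pose out of reach is approached as far as the arm can. A call with a number of a shift or a turn outside -1 to 1 is refused whole. A call with a gripper value outside its range is refused whole. The fingers move at their own pace and stop on an object; "squeeze" is the grip in N (left out, the last holds). Time passes only in rows, so rows that repeat a pose let the fingers close. It gives the time, the measured TCP pose, the force, the opening and the grip force at its end, in the units of the state.
- ctrl.get_obs(): the state, without advancing time (a new reading comes with each control period).
- ctrl.get_image(name): name is "scene" or "top" or "wrist"; returns the picture (480x640x3 uint8, red, green, blue); there is no depth.
- ctrl.get_calibration(name): a dict with "K" (3x3 intrinsics, pixels), "dist_coeffs" ([k1, k2, p1, p2, k3] as OpenCV has them; the pictures are not rectified), "extrinsics" (4x4, takes a point from world to camera coordinates). Camera axes: x right, y down, z forward; pixel columns grow to the right and rows downward; lengths in m; the calibration is good to about 2 mm. A picture is of the moment at which its call begins: read the wrist's pose just before it. get_calibration takes no time and is no camera call; for the wrist camera it gives the pose at the moment of the call.
- ctrl.finish_job(): hands the job in; it is judged then, once.
The state is a dict: "t": time; "q": joint angles; "dq": joint speeds; "effort": joint torques, N m; "tool_pos": TCP position; "tool_rot": TCP orientation; "contact_force": force on the tool from outside, world axes, zero at the start; "wrist_torque": the same for the moment, N m; "opening": finger opening in m; "grip_force": force on a finger pad.
Only numpy, scipy, OpenCV 4.12 (cv2) and the standard library are available. Lean on these libraries where they do the work, as an engineer would, in place of code of your own. Each camera call takes 0.05 s, during which the arm holds its last target. There are 200 camera calls.

## Working session

There is one attempt and no reset: what is moved stays moved. The work goes in short steps, Python scripts to look and compute and a tool call to move; the robot and the scene stay as the last step left them, time stands still between calls to the robot, and variables do not carry over. Pictures are saved under pics/ and viewed, at most 14 in all, crops included, and the job is handed in when it is done.

Besides the shell and the picture viewer there is one more tool, called as a command line: name --argument value ..., lists and objects as JSON in quotes. jog_arm: Moves the arm, as the interface text tells. Its arguments: {"type":"object","properties":{"deltas":{"type":"array","items":{"type":"array"}},"squeeze":{"type":"number"}},"required":["deltas"]}

```bash
mkdir -p pics; cat > h.py <<'E'
import numpy as np, cv2
from station import ctrl
def grab(n,f=None):
    c=ctrl.get_calibration(n); im=ctrl.get_image(n)[:,:,::-1].copy()
    if f: cv2.imwrite('pics/'+f,im)
    return im,c
def ray(c,px):
    K=np.array(c['K']);d=np.array(c['dist_coeffs']);T=np.array(c['extrinsics'])
    p=cv2.undistortPoints(np.array(px,float).reshape(-1,1,2),K,d).reshape(-1,2)
    v=np.c_[p,np.ones(len(p))]@T[:3,:3]; o=-T[:3,:3].T@T[:3,3]
    return o,v/np.linalg.norm(v,axis=1)[:,None]
def onz(c,px,z):
    o,v=ray(c,px); return o+v*((z-o[2])/v[:,2])[:,None]
def tri(c1,p1,c2,p2):
    o1,v1=ray(c1,p1);o2,v2=ray(c2,p2);out=[]
    for a,b in zip(v1,v2):
        s=np.linalg.lstsq(np.c_[a,-b],o2-o1,rcond=None)[0]
        x,y=o1+a*s[0],o2+b*s[1]; out.append([*((x+y)/2),np.linalg.norm(x-y)])
    return np.array(out)
def proj(c,P):
    T=np.array(c['extrinsics']);r=cv2.Rodrigues(T[:3,:3])[0]
    return cv2.projectPoints(np.array(P,float).reshape(-1,1,3),r,T[:3,3],np.array(c['K']),np.array(c['dist_coeffs']))[0].reshape(-1,2)
def st():
    o=ctrl.get_obs()
    for k in ['t','q','tool_pos','tool_rot','contact_force','opening','grip_force']: print(k,np.round(o[k],4))
E
python3 - <<'E'
from h import *
st(); print(ctrl.hold_point_z)
for n in ['scene','top']:
    im,c=grab(n,n+'1.png'); print(n,np.round(c['K'],1).tolist(),np.round(ray(c,[[320,240]])[0],3),np.round(ray(c,[[320,240]])[1],3))
E
```

```text
t 0.0
q [-1.392   0.0533  1.6143 -0.      1.476  -0.119 ]
tool_pos [ 0.1833 -0.5969  0.2301]
tool_rot [-3.1048e+00 -4.6570e-01  1.0000e-04]
contact_force [-0.5081 -0.1398  0.4055]
opening 0.0854
grip_force 0.0
0.0187
scene [[555.1, 0.0, 321.4], [0.0, 555.1, 237.3], [0.0, 0.0, 1.0]] [ 1.083 -0.753  0.734] [[-0.459  0.674 -0.578]]
top [[574.4, 0.0, 313.3], [0.0, 574.4, 247.5], [0.0, 0.0, 1.0]] [0.429 0.006 1.292] [[ 0.133 -0.016 -0.991]]
```

View pics/top1.png

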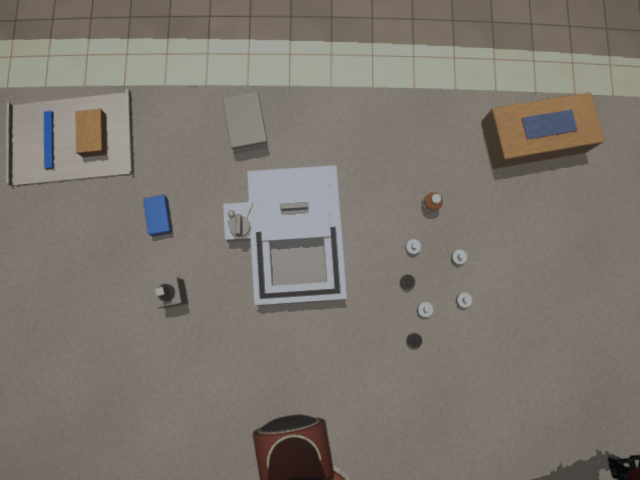

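View pics/scene1.png

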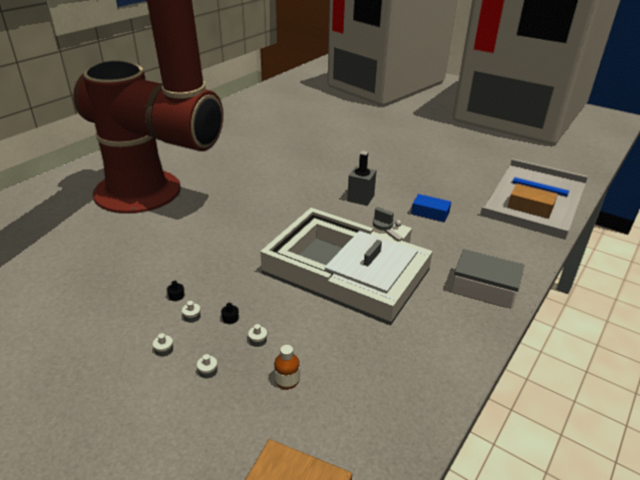

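The top view shows the chamber around (295,235), with its cover open and the knob at (238,224). Four white pots are at (414,247), (460,257), (426,310) and (465,300), with black look-alikes at (408,282) and (414,341). The stylus block is at (170,292), the bottle at (433,202) and the blue box at (157,215). The scene view agrees.

```bash
cat > m1.py <<'E'
from h import *
t=cv2.imread('pics/top1.png'); s=cv2.imread('pics/scene1.png')
ct,cs=[ctrl.get_calibration(n) for n in('top','scene')]
def blobs(im,roi,lo,amin):
    x0,y0,x1,y1=roi; m=((im.min(2)>lo)*255).astype('uint8'); k=np.zeros_like(m);k[y0:y1,x0:x1]=m[y0:y1,x0:x1]
    n,l,S,C=cv2.connectedComponentsWithStats(k)
    return [(C[i].round(1).tolist(),int(S[i,4])) for i in range(1,n) if S[i,4]>amin]
bt=blobs(t,(395,225,490,330),135,30); bs=blobs(s,(140,290,272,385),135,30)
print(bt);print(bs)
P=[b[0] for b in bt]
w=onz(ct,P,.024); print(np.round(w,4)); print(np.round(proj(cs,w),1))
E
python3 m1.py
python3 - <<'E'
import cv2,numpy as np
t=cv2.imread('pics/top1.png');s=cv2.imread('pics/scene1.png')
a=cv2.resize(t[155:310,140:350],None,fx=3.8,fy=3.8,interpolation=cv2.INTER_CUBIC)[:590]; cv2.imwrite('pics/ct.png',a)
b=cv2.resize(s[140:320,255:440],None,fx=3.3,fy=3.3,interpolation=cv2.INTER_CUBIC); cv2.imwrite('pics/cs.png',b)
E
```

```text
[([413.5, 245.5], 151), ([459.7, 256.1], 140), ([464.6, 299.2], 151), ([425.5, 308.9], 156)]
[([190.7, 308.2], 147), ([257.3, 332.0], 171), ([162.1, 341.3], 188), ([206.6, 362.6], 208)]
[[ 0.5894 -0.2225  0.024 ]
 [ 0.5668 -0.3267  0.024 ]
 [ 0.4705 -0.3362  0.024 ]
 [ 0.4485 -0.2482  0.024 ]]
[[256.5 330.7]
 [205.6 360.9]
 [161.7 339.8]
 [189.9 307.1]]
```

View pics/ct.png

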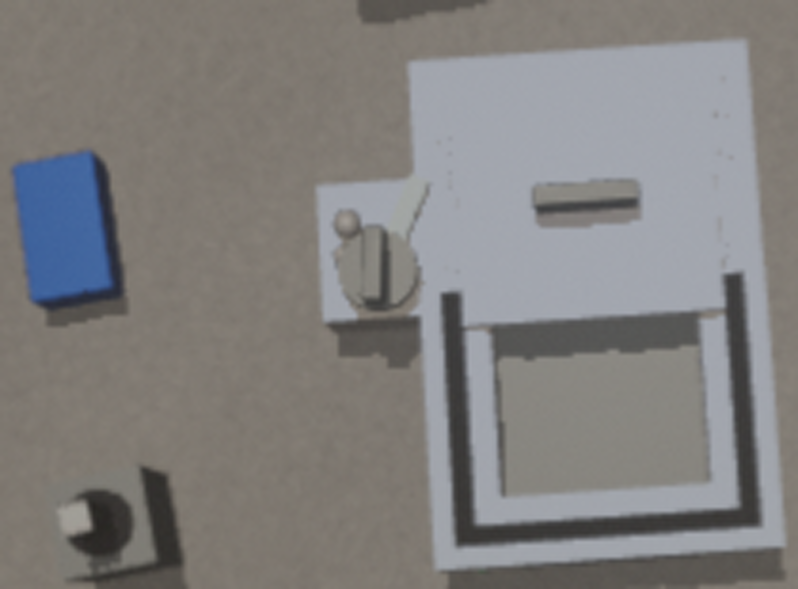

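View pics/cs.png

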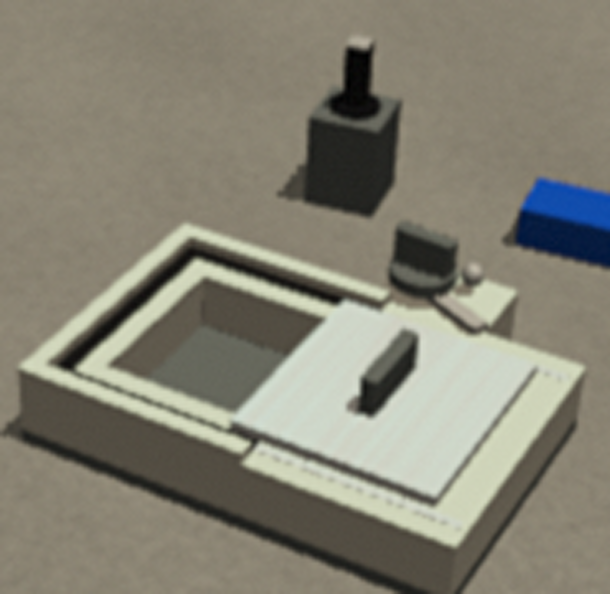

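The crops show the chamber, groove, knob and bar clearly, with the knob bar along chamber x. Next I fit the chamber frame from its corners, then triangulate the tops.

```bash
cat > m2.py <<'E'
from h import *
ct,cs=[ctrl.get_calibration(n) for n in('top','scene')]
T=lambda l:[[x/3.8+140-.37,y/3.8+155-.37] for x,y in l]
S=lambda l:[[x/3.3+255-.35,y/3.3+140-.35] for x,y in l]
names=['BL deck','BR deck','FL rim','FR rim','gripL top','gripR top','knob front','knob back']
tp=T([(410,62),(747,40),(437,570),(783,546),(533,188),(638,182),(372,300),(374,228)])
w=np.vstack([onz(ct,tp[:2],.05),onz(ct,tp[2:4],.058),onz(ct,tp[4:6],.086),onz(ct,tp[6:8],.096)])
for n,p in zip(names,w):print(n,p.round(4))
C=np.array([[.205,.099],[.205,-.099],[-.092,.099],[-.092,-.099]])
A=w[:4,:2];a=A-A.mean(0);c=C-C.mean(0)
th=np.arctan2((c[:,0]*a[:,1]-c[:,1]*a[:,0]).sum(),(c*a).sum()); R=np.array([[np.cos(th),-np.sin(th)],[np.sin(th),np.cos(th)]])
o=A.mean(0)-R@C.mean(0); print('yaw',th,'org',o,'res',(A-(C@R.T+o)).round(4).tolist())
print('chamber coords',((w[:,:2]-o)@R).round(4).tolist())
P=np.array([[.205,-.099,.05],[-.092,.099,.058],[-.092,-.099,.058]]);W=np.c_[P[:,:2]@R.T+o,P[:,2]]
print('scene pred',proj(cs,W).round(1).tolist(),'seen',np.round(S([(457,545),(185,227),(22,370)]),1).tolist())
print('tri corners FL FR BR',tri(ct,[tp[2],tp[3],tp[1]],cs,S([(185,227),(22,370),(457,545)])).round(4).tolist())
# stylus top, block
st_t=T([(75,520)]);st_s=S([(360,42)]); print('stylus top tri',tri(ct,st_t,cs,st_s).round(4)); 
print('collar',tri(ct,T([(101,523)]),cs,S([(355,104)])).round(4))
E
python3 m2.py
```

```text
BL deck [0.7486 0.1495 0.05  ]
BR deck [ 0.7641 -0.0474  0.05  ]
FL rim [0.4533 0.1258 0.058 ]
FR rim [ 0.4692 -0.0692  0.058 ]
gripL top [0.6673 0.074  0.086 ]
gripR top [0.6714 0.015  0.086 ]
knob front [0.6012 0.1616 0.096 ]
knob back [0.6417 0.1616 0.096 ]
yaw 0.07782945091829277 org [0.55246146 0.03527195] res [[-0.0006, -0.0005], [-0.0005, 0.0001], [0.0003, -0.001], [0.0007, 0.0014]]
chamber coords [[0.2044, 0.0986], [0.2045, -0.0989], [-0.0918, 0.0979], [-0.0912, -0.0977], [0.1175, 0.0297], [0.117, -0.0294], [0.0584, 0.1222], [0.0988, 0.1191]]
scene pred [[391.4, 305.7], [309.5, 207.4], [258.9, 250.9]] seen [[393.1, 304.8], [310.7, 208.4], [261.3, 251.8]]
tri corners FL FR BR [[0.4545, 0.1269, 0.0557, 0.0029], [0.4706, -0.0683, 0.0553, 0.0034], [0.7653, -0.0463, 0.0514, 0.0037]]
stylus top tri [[0.4768 0.3148 0.13   0.003 ]]
collar [[0.4773 0.3133 0.0795 0.0028]]
```

jog_arm --deltas '[[-0.2,[0.78,0.79,0.12],[0,0,-0.07]],[-0.2,[0.78,0.79,0.12],[0,0,-0.07]],[-0.2,[0.78,0.79,0.12],[0,0,-0.07]],[-0.2,[0.78,0.79,0.12],[0,0,-0.07]],[-0.2,[0.78,0.79,0.12],[0,0,-0.07]],[-0.2,[0.78,0.79,0.12],[0,0,-0.07]],[-0.2,[0.78,0.79,0.12],[0,0,-0.07]],[-0.2,[0.78,0.79,0.12],[0,0,-0.07]],[-0.2,[0.78,0.79,0.12],[0,0,-0.07]],[-0.2,[0.78,0.79,0.12],[0,0,-0.07]],[-0.2,[0.78,0.79,0.12],[0,0,-0.07]],[-0.2,[0.78,0.79,0.12],[0,0,-0.07]]]' --squeeze 30

```text
t: 1.1
tool_pos: [0.4984, -0.2775, 0.2797]
tool_rot: [-3.138, -0.132, -0.003]
contact_force: [0.1, 0.6, 0.1]
opening: 0.051
grip_force: 0.0
```

```bash
python3 - <<'E'
from h import *
st()
im,c=grab('wrist','w1.png'); print(ray(c,[[320,240]]))
P=[[.5894,-.2225,.036],[.5668,-.3267,.036],[.4705,-.3362,.036],[.4485,-.2482,.036]]
print(proj(c,P).round(1).tolist())
E
```

```text
t 1.1
q [-0.6395 -0.1018  1.6845  0.0021  1.5582  0.8473]
tool_pos [ 0.4984 -0.2775  0.2797]
tool_rot [-3.1376e+00 -1.3180e-01 -2.9000e-03]
contact_force [0.1394 0.5656 0.0656]
opening 0.051
grip_force 0.0
(array([ 0.57871587, -0.27037439,  0.42178815]), array([[-0.32796682, -0.02395745, -0.94438541]]))
[[275.3, 101.6], [374.2, 133.3], [371.6, 222.4], [292.2, 234.6]]
```

View pics/w1.png

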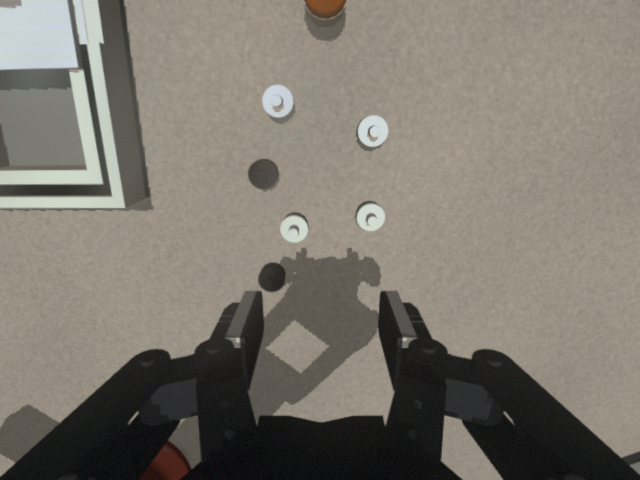

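The wrist view shows the four white pots with stems at (277,101), (374,132), (371,219) and (293,230). The black ones are at (263,173) and (271,277).

```bash
cat > pots.py <<'E'
from h import *
def find(im,c,near,z=.021,r=35,thr=150):
    """lid blob centre near predicted world points"""
    out=[]
    m=((im.min(2)>thr)*255).astype('uint8')
    m=cv2.morphologyEx(m,cv2.MORPH_CLOSE,np.ones((7,7)))
    n,l,S,C=cv2.connectedComponentsWithStats(m)
    for p in proj(c,near):
        k=[i for i in range(1,n) if 60<S[i,4]<6000 and np.linalg.norm(C[i]-p)<r]
        if not k: out.append([np.nan]*5);continue
        i=min(k,key=lambda i:np.linalg.norm(C[i]-p))
        q=cv2.findContours((l==i).astype('uint8'),0,1)[0][0]
        (x,y),a,_=cv2.fitEllipse(q); out.append([x,y,S[i,4],*a])
    return np.array(out)
E
python3 - <<'E'
from pots import *
im=cv2.imread('pics/w1.png');c=ctrl.get_calibration('wrist');t=cv2.imread('pics/top1.png');ct=ctrl.get_calibration('top')
P=[[.5894,-.2225,.02],[.5668,-.3267,.02],[.4705,-.3362,.02],[.4485,-.2482,.02]]
f=find(im,c,P);g=find(t,ct,P,thr=135);print(f.round(1));print(g.round(1))
print('wrist z.022',onz(c,f[:,:2],.022).round(4).tolist());print('tri',tri(c,f[:,:2],ct,g[:,:2]).round(4).tolist())
s=[[277,101],[374,132],[371,219],[293,230]];print('stem top z.036',onz(c,s,.036).round(4).tolist())
E
```

```text
[[277.1 100.3 840.   30.8  32.8]
 [372.9 130.4 781.   29.7  31.6]
 [370.7 217.3 624.   26.7  27.9]
 [293.5 229.  604.   26.2  27.5]]
[[413.4 245.8 168.   13.5  14.1]
 [459.6 256.3 163.   13.2  13.9]
 [464.5 299.3 166.   13.4  13.9]
 [425.4 309.  169.   13.4  14.2]]
wrist z.022 [[0.5892, -0.2249, 0.022], [0.5671, -0.329, 0.022], [0.4706, -0.3387, 0.022], [0.449, -0.2505, 0.022]]
tri [[0.5897, -0.224, 0.0148, 0.0005], [0.5672, -0.3301, 0.0116, 0.0011], [0.4701, -0.3383, 0.0188, 0.0018], [0.448, -0.2498, 0.0174, 0.0013]]
stem top z.036 [[0.5881, -0.2265, 0.036], [0.566, -0.3284, 0.036], [0.4724, -0.337, 0.036], [0.4523, -0.2507, 0.036]]
```

jog_arm --deltas '[[0.1,[-0.12,0.07,-0.2],[0,0,0]],[0.1,[-0.12,0.07,-0.4],[0,0,0]],[0.1,[-0.12,0.07,-0.5],[0,0,0]],[0.1,[-0.12,0.07,-0.5],[0,0,0]],[0.1,[-0.12,0.07,-0.5],[0,0,0]],[0.1,[-0.12,0.07,-0.5],[0,0,0]],[0.1,[-0.12,0.07,-0.5],[0,0,0]],[0.1,[-0.12,0.07,-0.5],[0,0,0]],[0.1,[-0.12,0.07,-0.5],[0,0,0]]]'

```text
t: 1.9
tool_pos: [0.4496, -0.2557, 0.0831]
tool_rot: [3.135, 0.121, 0.008]
contact_force: [0.4, -0.2, 0.9]
opening: 0.0385
grip_force: 0.0
```

```bash
python3 - <<'E'
from pots import *
st()
im,c=grab('wrist','w2.png'); P=[[.449,-.250,.02]]
f=find(im,c,P,r=100);print(f.round(1), onz(c,f[:,:2],.021).round(4))
c1=None
E
```

```text
t 1.9
q [-6.6090e-01 -6.8100e-02  1.9922e+00 -1.0000e-04  1.2111e+00  8.3260e-01]
tool_pos [ 0.4496 -0.2557  0.0831]
tool_rot [3.1351 0.1213 0.0075]
contact_force [ 0.4243 -0.2405  0.8873]
opening 0.0385
grip_force 0.0
[[ 309.8  251.6 2045.    49.4   53.5]] [[ 0.4512 -0.2484  0.021 ]]
```

View pics/w2.png

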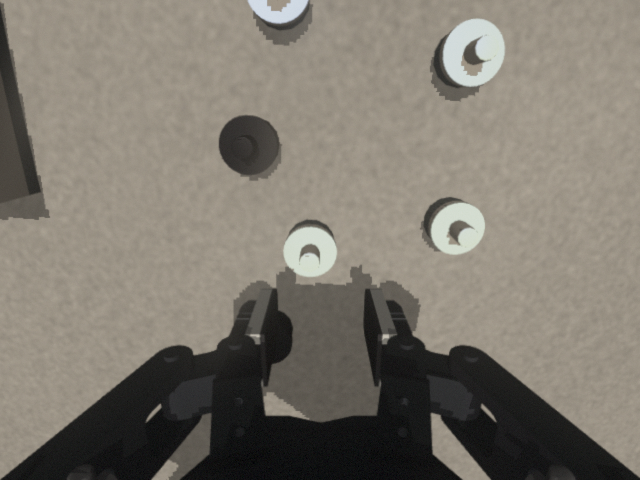

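The wrist view shows the pot at (310,252), stem near (309,258), slightly left of the fingers' centre line.

jog_arm --deltas '[[0.1,[0.005,0.011,-0.05],[0,0,0]],[0.1,[0.005,0.011,-0.05],[0,0,0]],[0.1,[0.005,0.011,-0.05],[0,0,0]],[0.1,[0.005,0.011,-0.05],[0,0,0]]]'

```text
t: 2.28
tool_pos: [0.4502, -0.2498, 0.0609]
tool_rot: [3.138, 0.123, 0.003]
contact_force: [0.0, -1.1, -0.4]
opening: 0.0385
grip_force: 0.0
```

jog_arm --deltas '[[0.1,[0,0,-0.05],[0,0,0]],[0.1,[0,0,-0.095],[0,0,0]],[0.1,[0,0,-0.095],[0,0,0]],[0.1,[0,0,-0.095],[0,0,0]],[1,[0,0,-0.095],[0,0,0]],[1,[0,0,-0.095],[0,0,0]],[1,[0,0,-0.095],[0,0,0]],[1,[0,0,-0.095],[0,0,0]],[1,[0,0,-0.095],[0,0,0]],[1,[0,0,-0.095],[0,0,0]]]' --squeeze 40

```text
t: 3.12
tool_pos: [0.4504, -0.2499, 0.0229]
tool_rot: [3.137, 0.122, 0.003]
contact_force: [-0.4, 0.9, 5.5]
opening: 0.0096
grip_force: 39.4
```

jog_arm --deltas '[[1,[0,0,0.1],[0,0,0]],[1,[0,0,0.2],[0,0,0]],[1,[0.03,0.08,0.275],[0,0,0]],[1,[0.07,0.17,0.275],[0,0,0]],[1,[0.11,0.26,0.275],[0,0,0]],[1,[0.14,0.35,0.275],[0,0,0]],[1,[0.18,0.44,0.275],[0,0,0]],[1,[0.22,0.53,0.275],[0,0,0]],[1,[0.25,0.62,0.275],[0,0,0]],[1,[0.28,0.71,0.275],[0,0,0]],[1,[0.31,0.785,0.275],[0,0,0]],[1,[0.31,0.785,0.275],[0,0,0]]]'

```text
t: 4.12
tool_pos: [0.5743, 0.0698, 0.1313]
tool_rot: [-3.137, -0.13, -0.001]
contact_force: [-0.0, -0.5, -0.0]
opening: 0.0098
grip_force: 39.2
```

```bash
python3 - <<'E'
from pots import *
im,c=grab('wrist','w3.png'); st()
E
```

```text
t 4.1667
q [-1.1800e-02  2.3700e-02  1.8151e+00  2.0000e-04  1.3033e+00  1.4767e+00]
tool_pos [0.5736 0.0675 0.131 ]
tool_rot [-3.1388e+00 -1.2910e-01  8.0000e-04]
contact_force [-0.2497  0.0756  0.3753]
opening 0.0099
grip_force 39.1651
```

View pics/w3.png

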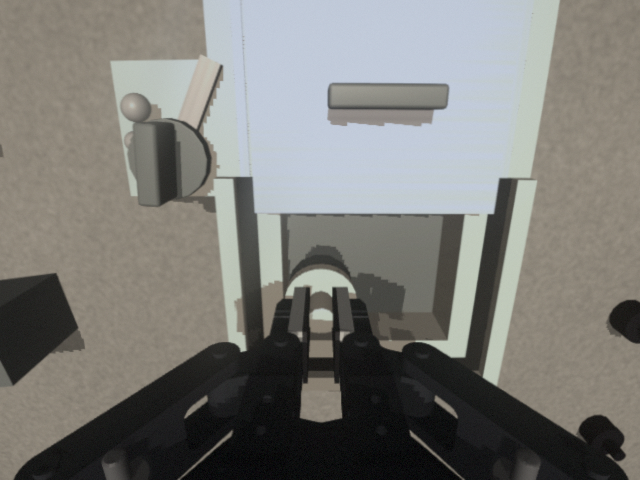

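The pot hangs in the gripper at (320,290). The view also gives the rim ends at (216,178)/(237,178) and (510,178)/(534,178), the cover grip top at (328–447, 84–108), and the knob bar around (148,160).

```bash
cat > ch.py <<'E'
from h import *
th=.0778;O=np.array([.5525,.0353]);R=np.array([[np.cos(th),-np.sin(th)],[np.sin(th),np.cos(th)]])
def toC(w): return (np.asarray(w)[:,:2]-O)@R
def toW(c): return np.asarray(c)@R.T+O
E
python3 - <<'E'
from ch import *
c=ctrl.get_calibration('wrist')
for n,px,z in [('rim ends 99,87,-87,-99',[[216,178],[237,178],[510,178],[534,178]],.058),('cover front',[[255,213],[496,212]],.058),('grip top',[[329,84],[447,84],[447,107],[329,107]],.086),('knob bar top',[[135,125],[157,123],[158,205],[140,206]],.096)]:
    print(n,toC(onz(c,px,z)).round(4).tolist())
E
```

```text
rim ends 99,87,-87,-99 [[0.0684, 0.0946], [0.0685, 0.0818], [0.0694, -0.0837], [0.0696, -0.0987]]
cover front [[0.0467, 0.0721], [0.048, -0.0784]]
grip top [[0.1192, 0.0275], [0.1197, -0.0301], [0.1091, -0.0312], [0.1086, 0.0273]]
knob bar top [[0.1003, 0.1204], [0.1012, 0.1096], [0.061, 0.1145], [0.0604, 0.1239]]
```

jog_arm --deltas '[[1,[0,-0.002,-0.1],[0,0,0]],[1,[0,-0.002,-0.19],[0,0,0]],[1,[0,-0.002,-0.22],[0,0,0]],[1,[0,-0.002,-0.235],[0,0,0]],[1,[0,-0.002,-0.242],[0,0,0]],[1,[0,-0.002,-0.242],[0,0,0]],[1,[0,-0.002,-0.242],[0,0,0]]]'

```text
t: 4.75
tool_pos: [0.575, 0.0638, 0.0367]
tool_rot: [3.139, 0.122, 0.005]
contact_force: [0.5, 0.4, 0.1]
opening: 0.0098
grip_force: 39.2
```

jog_arm --deltas '[[1,[0,0.002,-0.008],[0,0,0]],[1,[0,0.002,-0.008],[0,0,0]],[1,[0,0.002,-0.008],[0,0,0]]]'

```text
t: 5.0
tool_pos: [0.5749, 0.0649, 0.033]
tool_rot: [3.139, 0.122, 0.005]
contact_force: [0.9, 0.3, 3.1]
opening: 0.0098
grip_force: 39.5
```

jog_arm --deltas '[[0.4,[0,0,0],[0,0,0]],[0.4,[0,0,0],[0,0,0]],[0.4,[0,0,0],[0,0,0]],[0.4,[0,0,0.1],[0,0,0]],[0.3,[0,0,0.2],[0,0,0]],[0.1,[0.01,-0.1,0.24],[0,0,0]],[0.1,[0.03,-0.2,0.24],[0,0,0]],[0.1,[0.03,-0.3,0.24],[0,0,0]],[0.1,[0.03,-0.4,0.24],[0,0,0]],[0.1,[0.03,-0.5,0.24],[0,0,0]],[0.1,[0.03,-0.5,0.24],[0,0,0]],[0.1,[0.03,-0.5,0.24],[0,0,0]]]'

```text
t: 6.0
tool_pos: [0.585, -0.1369, 0.127]
tool_rot: [-3.139, -0.116, 0.001]
contact_force: [0.1, 0.8, 0.3]
opening: 0.0388
grip_force: 0.0
```

```bash
python3 - <<'E'
from pots import *
ctrl.get_image('wrist')
im,c=grab('wrist','w4.png'); st()
P=[[.5894,-.2225,.02],[.5668,-.3267,.02],[.4705,-.3362,.02]]
f=find(im,c,P,r=90);print(f.round(1), onz(c,f[:,:2],.021).round(4))
t,ct=grab('top','t4.png');g=find(t,ct,P,thr=135,r=40);print(g.round(1), onz(ct,g[:,:2],.021).round(4))
print(tri(c,f[:,:2],ct,g[:,:2]).round(4))
E
```

```text
t 6.1
q [-3.5010e-01  8.1000e-02  1.7629e+00  6.0000e-04  1.2988e+00  1.1428e+00]
tool_pos [ 0.585  -0.1345  0.1268]
tool_rot [-3.1383e+00 -1.2210e-01  1.4000e-03]
contact_force [ 0.8909  0.047  -0.4245]
opening 0.0385
grip_force 0.0
[[ 440.3  232.  1405.    41.    45.6]
 [ 568.1  269.4 1119.    37.8   44.8]
 [ 545.7  373.8  849.    33.8   38.9]] [[ 0.5917 -0.2218  0.021 ]
 [ 0.5694 -0.3264  0.021 ]
 [ 0.4722 -0.3368  0.021 ]]
[[  nan   nan   nan   nan   nan]
 [459.7 256.2 174.   13.9  14.3]
 [464.7 299.4 180.   13.7  14.9]] [[    nan     nan     nan]
 [ 0.567  -0.3276  0.021 ]
 [ 0.4702 -0.3373  0.021 ]]
 ** On entry to DLASCL parameter number  4 had an illegal value
 ** On entry to DLASCL parameter number  4 had an illegal value
 ** On entry to DLASCL parameter number  4 had an illegal value
 ** On entry to DLASCL parameter number  4 had an illegal value
 ** On entry to DLASCL parameter number  5 had an illegal value
 ** On entry to DLASCL parameter number  4 had an illegal valueTraceback (most recent call last):
  File "<stdin>", line 7, in <module>
  File "h.py", line 17, in tri
    s=np.linalg.lstsq(np.c_[a,-b],o2-o1,rcond=None)[0]
      ~~~~~~~~~~~~~~~^^^^^^^^^^^^^^^^^^^^^^^^^^^^^^
    x, resids, rank, s = _umath_linalg.lstsq(a, b, rcond,
                         ~~~~~~~~~~~~~~~~~~~^^^^^^^^^^^^^
                                             signature=signature)
                                             ^^^^^^^^^^^^^^^^^^^^
    raise LinAlgError("SVD did not converge in Linear Least Squares")
numpy.linalg.LinAlgError: SVD did not converge in Linear Least Squares
```

jog_arm --deltas '[[0.1,[0.014,-0.1,-0.05],[0,0,0]],[0.1,[0.014,-0.19,-0.1],[0,0,0]],[0.1,[0.014,-0.22,-0.12],[0,0,0]],[0.1,[0.014,-0.22,-0.15],[0,0,0]],[0.1,[0.014,-0.22,-0.2],[0,0,0]],[0.1,[0.014,-0.22,-0.258],[0,0,0]],[0.1,[0.014,-0.22,-0.258],[0,0,0]],[0.1,[0.014,-0.22,-0.258],[0,0,0]],[1,[0.014,-0.22,-0.258],[0,0,0]],[1,[0.014,-0.22,-0.258],[0,0,0]],[1,[0.014,-0.22,-0.258],[0,0,0]],[1,[0.014,-0.22,-0.258],[0,0,0]]]'

```text
t: 7.15
tool_pos: [0.5923, -0.223, 0.0262]
tool_rot: [3.139, 0.122, 0.004]
contact_force: [0.2, 1.9, 4.6]
opening: 0.0095
grip_force: 39.2
```

jog_arm --deltas '[[1,[0,0,0.1],[0,0,0]],[1,[0,0,0.2],[0,0,0]],[1,[0,0.08,0.26],[0,0,0]],[1,[-0.01,0.17,0.26],[0,0,0]],[1,[-0.02,0.26,0.26],[0,0,0]],[1,[-0.03,0.35,0.26],[0,0,0]],[1,[-0.034,0.44,0.26],[0,0,0]],[1,[-0.034,0.53,0.26],[0,0,0]],[1,[-0.034,0.58,0.26],[0,0,0]],[1,[-0.034,0.58,0.26],[0,0,0]],[1,[-0.034,0.58,0.26],[0,0,0]]]'

```text
t: 8.07
tool_pos: [0.5773, 0.0097, 0.1284]
tool_rot: [3.138, 0.126, 0.001]
contact_force: [0.5, -0.2, -1.4]
opening: 0.0095
grip_force: 39.1
```

```bash
python3 - <<'E'
from pots import *
im,c=grab('wrist','w5.png'); st()
t,ct=grab('top','t5.png')
a=np.hstack([im[180:420,160:480],im[180:420,0:320]*0+cv2.resize(t[225:305,245:350],(320,240))]); cv2.imwrite('pics/c5.png',a)
E
```

```text
t 8.1167
q [-1.1340e-01  2.5700e-02  1.8177e+00 -7.0000e-04  1.2976e+00  1.3791e+00]
tool_pos [0.5774 0.0087 0.1284]
tool_rot [3.1384e+00 1.2330e-01 7.0000e-04]
contact_force [-0.4587  0.4292 -0.885 ]
opening 0.0092
grip_force 39.1149
```

View pics/c5.png

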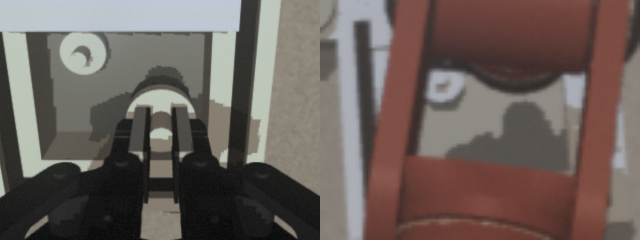

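The first pot stands in the well, upright, at crop (82,55). The second is held above its slot.

jog_arm --deltas '[[1,[0.002,0.001,-0.1],[0,0,0]],[1,[0.002,0.001,-0.18],[0,0,0]],[1,[0.002,0.001,-0.215],[0,0,0]],[1,[0.002,0.001,-0.222],[0,0,0]],[1,[0.002,0.001,-0.228],[0,0,0]],[1,[0.002,0.001,-0.232],[0,0,0]],[1,[0.002,0.001,-0.232],[0,0,0]]]'

```text
t: 8.75
tool_pos: [0.5795, 0.0089, 0.0369]
tool_rot: [3.139, 0.122, 0.004]
contact_force: [0.4, 0.1, -1.1]
opening: 0.0093
grip_force: 42.2
```

jog_arm --deltas '[[1,[0,0,-0.003],[0,0,0]],[1,[0,0,-0.006],[0,0,0]],[1,[0,0,-0.006],[0,0,0]]]'

```text
t: 9.0
tool_pos: [0.5796, 0.0092, 0.0349]
tool_rot: [3.139, 0.123, 0.005]
contact_force: [0.1, 0.3, 3.9]
opening: 0.0095
grip_force: 42.7
```

jog_arm --deltas '[[0.4,[0,0,0],[0,0,0]],[0.4,[0,0,0],[0,0,0]],[0.4,[0,0,0],[0,0,0]],[0.4,[0,0,0.1],[0,0,0]],[0.3,[0,0,0.2],[0,0,0]],[0.1,[-0.03,-0.1,0.22],[0,0,0]],[0.1,[-0.06,-0.2,0.22],[0,0,0]],[0.1,[-0.1,-0.3,0.22],[0,0,0]],[0.1,[-0.14,-0.4,0.22],[0,0,0]],[0.1,[-0.18,-0.5,0.22],[0,0,0]],[0.1,[-0.22,-0.58,0.22],[0,0,0]],[0.1,[-0.26,-0.66,0.22],[0,0,0]]]'

```text
t: 10.0
tool_pos: [0.4728, -0.2566, 0.1208]
tool_rot: [3.139, 0.121, -0.0]
contact_force: [1.1, -0.7, 0.0]
opening: 0.0388
grip_force: 0.0
```

```bash
python3 - <<'E'
from pots import *
[ctrl.get_image('wrist') for i in range(2)]
im,c=grab('wrist','w6.png'); st()
P=[[.5668,-.3267,.02],[.4705,-.3372,.02]]
f=find(im,c,P,r=90);print(f.round(1), onz(c,f[:,:2],.021).round(4))
t,ct=grab('top','t6.png');g=find(t,ct,P,thr=135,r=40);print(g.round(1), onz(ct,g[:,:2],.021).round(4))
cv2.imwrite('pics/c6.png',np.hstack([im,t])[::2,::2])
E
```

```text
t 10.15
q [-6.3520e-01 -5.9300e-02  1.9153e+00  2.0000e-04  1.2859e+00  8.6220e-01]
tool_pos [ 0.4731 -0.2564  0.1207]
tool_rot [-3.1391e+00 -1.1530e-01  3.0000e-04]
contact_force [ 0.4042  0.3294 -1.1975]
opening 0.038
grip_force 0.0
[[ 438.5   97.6 2062.    49.8   55.2]
 [ 429.2  240.9 1450.    41.3   46.3]] [[ 0.5694 -0.3263  0.021 ]
 [ 0.473  -0.3361  0.021 ]]
[[nan nan nan nan nan]
 [nan nan nan nan nan]] [[nan nan nan]
 [nan nan nan]]
```

jog_arm --deltas '[[0.1,[-0.002,-0.1,-0.05],[0,0,0]],[0.1,[-0.002,-0.18,-0.1],[0,0,0]],[0.1,[-0.002,-0.2,-0.12],[0,0,0]],[0.1,[-0.002,-0.2,-0.15],[0,0,0]],[0.1,[-0.002,-0.2,-0.2],[0,0,0]],[0.1,[-0.002,-0.2,-0.243],[0,0,0]],[0.1,[-0.002,-0.2,-0.243],[0,0,0]],[0.1,[-0.002,-0.2,-0.243],[0,0,0]],[1,[-0.002,-0.2,-0.243],[0,0,0]],[1,[-0.002,-0.2,-0.243],[0,0,0]],[1,[-0.002,-0.2,-0.243],[0,0,0]],[1,[-0.002,-0.2,-0.243],[0,0,0]]]'

```text
t: 11.2
tool_pos: [0.4743, -0.335, 0.0252]
tool_rot: [3.138, 0.122, 0.003]
contact_force: [-0.5, 0.9, 2.8]
opening: 0.0093
grip_force: 39.1
```

jog_arm --deltas '[[1,[0,0,0.1],[0,0,0]],[1,[0,0,0.2],[0,0,0]],[1,[0,0.08,0.26],[0,0,0]],[1,[0.02,0.18,0.26],[0,0,0]],[1,[0.04,0.28,0.26],[0,0,0]],[1,[0.05,0.38,0.26],[0,0,0]],[1,[0.06,0.48,0.26],[0,0,0]],[1,[0.08,0.58,0.26],[0,0,0]],[1,[0.09,0.68,0.26],[0,0,0]],[1,[0.11,0.78,0.26],[0,0,0]],[1,[0.12,0.88,0.26],[0,0,0]],[1,[0.13,0.98,0.26],[0,0,0]]]'

```text
t: 12.2
tool_pos: [0.5254, 0.0593, 0.1283]
tool_rot: [3.139, 0.122, 0.002]
contact_force: [0.5, -1.0, -0.7]
opening: 0.0096
grip_force: 39.2
```

jog_arm --deltas '[[1,[0,0.01,0],[0,0,0]],[1,[0,0.01,-0.08],[0,0,0]],[1,[0,0.01,-0.16],[0,0,0]],[1,[0,0.01,-0.2],[0,0,0]],[1,[0,0.01,-0.2],[0,0,0]],[1,[0,0.01,-0.2],[0,0,0]]]'

```text
t: 12.7
tool_pos: [0.5246, 0.0609, 0.0471]
tool_rot: [-3.139, -0.122, 0.003]
contact_force: [-0.2, -0.3, -0.9]
opening: 0.0097
grip_force: 39.3
```

jog_arm --deltas '[[1,[0.003,0,-0.02],[0,0,0]],[1,[0.003,0,-0.026],[0,0,0]],[1,[0.003,0,-0.031],[0,0,0]],[1,[0.003,0,-0.032],[0,0,0]],[1,[0.003,0,-0.032],[0,0,0]]]'

```text
t: 13.12
tool_pos: [0.5269, 0.0613, 0.0354]
tool_rot: [3.139, 0.122, 0.001]
contact_force: [0.4, -0.4, -0.5]
opening: 0.0097
grip_force: 39.3
```

jog_arm --deltas '[[1,[0,0,-0.003],[0,0,0]],[1,[0,0,-0.003],[0,0,0]],[0.4,[0,0,-0.003],[0,0,0]],[0.4,[0,0,-0.003],[0,0,0]],[0.4,[0,0,-0.003],[0,0,0]],[0.4,[0,0,0.1],[0,0,0]],[0.3,[0,0,0.2],[0,0,0]],[0.1,[0.01,-0.1,0.22],[0,0,0]],[0.1,[0.03,-0.2,0.22],[0,0,0]],[0.1,[0.05,-0.3,0.22],[0,0,0]],[0.1,[0.06,-0.4,0.22],[0,0,0]],[0.1,[0.07,-0.5,0.22],[0,0,0]]]'

```text
t: 14.12
tool_pos: [0.5546, -0.1404, 0.1231]
tool_rot: [3.139, 0.123, 0.001]
contact_force: [0.1, -0.2, -0.3]
opening: 0.0385
grip_force: 0.0
```

jog_arm --deltas '[[0.1,[0.01,-0.1,0],[0,0,0]],[0.1,[0.02,-0.2,0],[0,0,0]],[0.1,[0.03,-0.28,0],[0,0,0]],[0.1,[0.03,-0.28,0],[0,0,0]],[0.1,[0.03,-0.28,0],[0,0,0]]]'

```text
t: 14.53
tool_pos: [0.5663, -0.2521, 0.1225]
tool_rot: [-3.139, -0.118, 0.001]
contact_force: [-0.7, 0.4, 0.9]
opening: 0.0385
grip_force: 0.0
```

```bash
python3 - <<'E'
from pots import *
ctrl.get_image('wrist')
im,c=grab('wrist','w7.png'); st()
P=[[.568,-.3265,.02]]
f=find(im,c,P,r=120);print(f.round(1), onz(c,f[:,:2],.021).round(4))
E
```

```text
t 14.6333
q [-5.3590e-01  1.2800e-01  1.7202e+00  4.0000e-04  1.2947e+00  9.5670e-01]
tool_pos [ 0.5663 -0.2498  0.1223]
tool_rot [-3.1381e+00 -1.2260e-01  1.4000e-03]
contact_force [-0.7216  0.6047  0.5131]
opening 0.0387
grip_force 0.0
[[ 426.9  237.2 1436.    41.4   45.9]] [[ 0.5697 -0.3264  0.021 ]]
```

jog_arm --deltas '[[0.1,[0.006,-0.1,-0.05],[0,0,0]],[0.1,[0.006,-0.18,-0.1],[0,0,0]],[0.1,[0.006,-0.192,-0.12],[0,0,0]],[0.1,[0.006,-0.192,-0.15],[0,0,0]],[0.1,[0.006,-0.192,-0.2],[0,0,0]],[0.1,[0.006,-0.192,-0.246],[0,0,0]],[0.1,[0.006,-0.192,-0.246],[0,0,0]],[0.1,[0.006,-0.192,-0.246],[0,0,0]],[1,[0.006,-0.192,-0.246],[0,0,0]],[1,[0.006,-0.192,-0.246],[0,0,0]],[1,[0.006,-0.192,-0.246],[0,0,0]],[1,[0.006,-0.192,-0.246],[0,0,0]]]'

```text
t: 15.63
tool_pos: [0.5703, -0.3278, 0.0266]
tool_rot: [3.138, 0.122, 0.004]
contact_force: [0.5, 2.0, 4.2]
opening: 0.0093
grip_force: 39.1
```

jog_arm --deltas '[[1,[0,0,0.1],[0,0,0]],[1,[0,0,0.2],[0,0,0]],[1,[0,0.08,0.26],[0,0,0]],[1,[-0.02,0.18,0.26],[0,0,0]],[1,[-0.03,0.28,0.26],[0,0,0]],[1,[-0.04,0.38,0.26],[0,0,0]],[1,[-0.05,0.48,0.26],[0,0,0]],[1,[-0.07,0.58,0.26],[0,0,0]],[1,[-0.08,0.68,0.26],[0,0,0]],[1,[-0.09,0.77,0.26],[0,0,0]],[1,[-0.1,0.835,0.26],[0,0,0]],[1,[-0.1,0.835,0.26],[0,0,0]]]'

```text
t: 16.63
tool_pos: [0.528, 0.0106, 0.1287]
tool_rot: [-3.137, -0.13, -0.0]
contact_force: [-0.1, -0.4, -0.6]
opening: 0.0092
grip_force: 39.1
```

jog_arm --deltas '[[1,[0,0,0],[0,0,0]],[1,[0,0,-0.08],[0,0,0]],[1,[0,0,-0.16],[0,0,0]],[1,[0,0,-0.2],[0,0,0]],[1,[0,0,-0.2],[0,0,0]],[1,[0,0,-0.2],[0,0,0]]]'

```text
t: 17.13
tool_pos: [0.5285, 0.0054, 0.0478]
tool_rot: [-3.139, -0.12, 0.003]
contact_force: [-0.4, 0.4, 0.3]
opening: 0.0094
grip_force: 39.1
```

jog_arm --deltas '[[1,[0.003,0,-0.02],[0,0,0]],[1,[0.003,0,-0.026],[0,0,0]],[1,[0.003,0,-0.031],[0,0,0]],[1,[0.003,0,-0.034],[0,0,0]],[1,[0.003,0,-0.034],[0,0,0]],[0.4,[0.003,0,-0.034],[0,0,0]],[0.4,[0.003,0,-0.034],[0,0,0]],[0.4,[0.003,0,-0.034],[0,0,0]],[0.4,[0.003,0,0.06],[0,0,0]],[0.4,[0.003,0,0.16],[0,0,0]],[0.4,[0.003,0,0.26],[0,0,0]],[0.4,[0.003,0,0.3],[0,0,0]]]'

```text
t: 18.13
tool_pos: [0.533, 0.0063, 0.175]
tool_rot: [3.138, 0.123, 0.014]
contact_force: [0.7, 0.8, 0.7]
opening: 0.0257
grip_force: 0.0
```

jog_arm --deltas '[[0.4,[0,0.03,0.05],[0,0,0.04]],[0.4,[0,0.07,0.1],[0,0,0.08]],[0.4,[0,0.07,0.1],[0,0,0.12]],[0.4,[0,0.07,0.1],[0,0,0.16]],[0.4,[0,0.07,0.1],[0,0,0.2]],[0.4,[0,0.07,0.1],[0,0,0.24]],[0.4,[0,0.07,0.1],[0,0,0.28]],[0.4,[0,0.07,0.1],[0,0,0.32]],[0.4,[0,0.07,0.1],[0,0,0.36]],[0.4,[0,0.07,0.1],[0,0,0.4]],[0.4,[0,0.07,0.1],[0,0,0.44]],[0.4,[0,0.07,0.1],[0,0,0.48]]]'

```text
t: 19.13
tool_pos: [0.5301, 0.0346, 0.2083]
tool_rot: [-2.206, -2.236, 0.0]
contact_force: [-0.1, 1.2, 0.4]
opening: 0.0257
grip_force: 0.0
```

jog_arm --deltas '[[0.2,[0,0,0],[0,0,0.02]],[0.2,[0,0,0],[0,0,0.02]],[0.2,[0,0,0],[0,0,0.02]]]'

```text
t: 19.38
tool_pos: [0.5301, 0.0346, 0.2083]
tool_rot: [-2.144, -2.296, 0.0]
contact_force: [-1.0, -0.7, -0.0]
opening: 0.0342
grip_force: 0.0
```

```bash
python3 - <<'E'
from ch import *
ctrl.get_image('wrist')
im,c=grab('wrist','w8.png'); st()
s,_=grab('scene','s8.png')
cv2.imwrite('pics/c8.png',np.hstack([cv2.resize(im,(480,360)),cv2.resize(s[190:330,255:380],(320,360))]))
E
```

```text
t 19.4833
q [-0.0751 -0.158   1.8541 -0.      1.4456 -0.1436]
tool_pos [0.5301 0.0345 0.2084]
tool_rot [-2.1439e+00 -2.2962e+00  1.0000e-04]
contact_force [-0.2313  0.1289 -0.2579]
opening 0.0341
grip_force 0.0
```

View pics/c8.png

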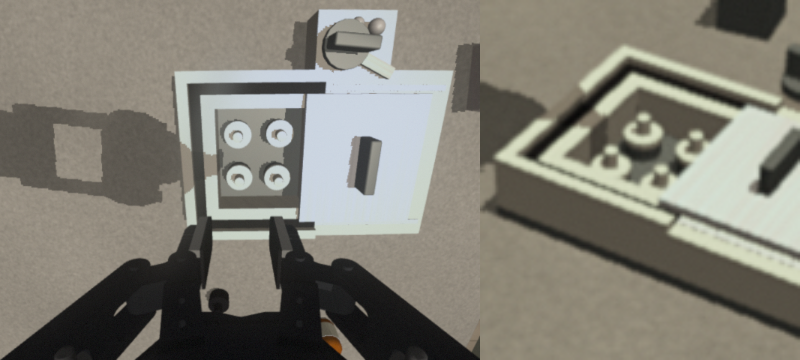

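All four pots stand upright in the well at (237,133), (280,133), (238,177) and (277,177). The cover grip is at (368,165).

jog_arm --deltas '[[-0.1,[0.1,0.01,0],[0,0,0]],[-0.1,[0.2,0.02,-0.05],[0,0,0]],[-0.1,[0.3,0.025,-0.1],[0,0,0]],[-0.1,[0.348,0.025,-0.18],[0,0,0]],[-0.1,[0.348,0.025,-0.22],[0,0,0]],[-0.1,[0.348,0.025,-0.22],[0,0,0]],[-0.1,[0.348,0.025,-0.22],[0,0,0]]]'

```text
t: 20.12
tool_pos: [0.6683, 0.0446, 0.1187]
tool_rot: [-2.141, -2.295, 0.004]
contact_force: [-0.9, 0.2, 0.3]
opening: 0.0469
grip_force: 0.0
```

```bash
python3 - <<'E'
from ch import *
ctrl.get_image('wrist')
im,c=grab('wrist','w9.png'); st()
for x in (.110,.117,.124):
  P=[[x+a,b] for a,b in [(-.006,-.03),(.006,-.03),(.006,.03),(-.006,.03)]]
  q=proj(c,np.c_[toW(P),[.086]*4]); print(x,q.round(0).tolist())
  if x==.117: cv2.polylines(im,[q.astype(int)],True,(0,0,255))
cv2.imwrite('pics/c9.png',im)
E
```

```text
t 20.2167
q [-0.0443  0.2417  1.5901  0.      1.307  -0.1141]
tool_pos [0.67   0.0445 0.1226]
tool_rot [2.1412 2.296  0.0028]
contact_force [ 0.7294 -0.2016  1.1008]
opening 0.0472
grip_force 0.0
0.11 [[298.0, 323.0], [319.0, 323.0], [318.0, 221.0], [295.0, 222.0]]
0.117 [[311.0, 323.0], [332.0, 322.0], [332.0, 221.0], [308.0, 221.0]]
0.124 [[323.0, 323.0], [344.0, 322.0], [345.0, 221.0], [322.0, 221.0]]
```

View pics/c9.png

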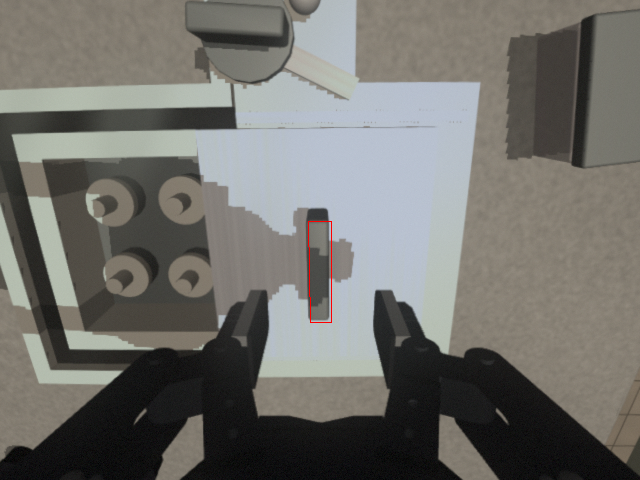

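The cover grip appears at (308–329, 219–322), within about 1 mm of the prediction, and the frame holds. The knob bar top is near (237,18).

jog_arm --deltas '[[-0.1,[-0.003,0,-0.08],[0,0,0]],[-0.1,[-0.003,0,-0.13],[0,0,0]],[-0.1,[-0.003,0,-0.15],[0,0,0]],[-0.1,[-0.003,0,-0.15],[0,0,0]],[-0.1,[-0.003,0,-0.15],[0,0,0]],[1,[-0.003,0,-0.15],[0,0,0]],[1,[-0.003,0,-0.15],[0,0,0]],[1,[-0.003,0,-0.15],[0,0,0]],[1,[-0.003,0,-0.15],[0,0,0]],[1,[-0.003,0,-0.15],[0,0,0]]]' --squeeze 60

```text
t: 21.05
tool_pos: [0.6691, 0.0444, 0.0627]
tool_rot: [2.14, 2.297, 0.002]
contact_force: [-2.8, 0.2, 6.1]
opening: 0.0106
grip_force: 61.4
```

jog_arm --deltas '[[1,[-0.02,-0.0015,0],[0,0,0]],[1,[-0.05,-0.004,0],[0,0,0]],[1,[-0.08,-0.006,0],[0,0,0]],[1,[-0.11,-0.009,0],[0,0,0]],[1,[-0.14,-0.011,0],[0,0,0]],[1,[-0.17,-0.013,0],[0,0,0]],[1,[-0.2,-0.016,0],[0,0,0]],[1,[-0.23,-0.018,0],[0,0,0]],[1,[-0.26,-0.02,0],[0,0,0]],[1,[-0.285,-0.022,0],[0,0,0]],[1,[-0.285,-0.022,0],[0,0,0]],[1,[-0.285,-0.022,0],[0,0,0]]]'

```text
t: 22.05
tool_pos: [0.5546, 0.0352, 0.0627]
tool_rot: [2.14, 2.297, 0.001]
contact_force: [-1.7, -1.4, 9.9]
opening: 0.0108
grip_force: 62.1
```

jog_arm --deltas '[[1,[-0.005,0,0],[0,0,0]],[1,[-0.01,-0.001,0],[0,0,0]],[1,[-0.01,-0.001,0],[0,0,0]],[1,[-0.01,-0.001,0],[0,0,0]]]'

```text
t: 22.38
tool_pos: [0.5546, 0.0352, 0.0628]
tool_rot: [2.136, 2.291, 0.013]
contact_force: [15.3, 0.6, -3.3]
opening: 0.0109
grip_force: 60.6
```

jog_arm --deltas '[[0,[0.007,0,0],[0,0,0]],[0,[0.007,0,0],[0,0,0]],[0,[0.007,0,0],[0,0,0]],[0,[0.007,0,0.09],[0,0,0]],[0,[0.007,0,0.19],[0,0,0]],[0,[0.007,0,0.28],[0,0,0]],[0,[0.04,0.08,0.31],[0,0,0.04]],[0,[0.08,0.16,0.31],[0,0,0.08]],[0,[0.12,0.24,0.31],[0,0,0.12]],[0,[0.15,0.31,0.31],[0,0,0.16]],[0,[0.15,0.31,0.31],[0,0,0.2]],[0,[0.15,0.31,0.31],[0,0,0.24]]]'

```text
t: 23.38
tool_pos: [0.6094, 0.161, 0.1833]
tool_rot: [-1.139, -2.925, 0.002]
contact_force: [0.0, 0.9, -0.9]
opening: 0.0424
grip_force: 0.0
```

jog_arm --deltas '[[0,[0,0,0],[0,0,0.04]],[0,[0,0,0],[0,0,0.08]],[0,[0,0,0],[0,0,0.12]],[0,[0,0,0],[0,0,0.16]],[0,[0,0,0],[0,0,0.2]],[0,[0,0,0],[0,0,0.23]],[0,[0,0,0],[0,0,0.23]],[0,[0,0,0],[0,0,0.23]]]'

```text
t: 24.05
tool_pos: [0.6094, 0.1592, 0.1837]
tool_rot: [-0.049, -3.139, 0.0]
contact_force: [-0.6, -0.2, 1.1]
opening: 0.0423
grip_force: 0.0
```

```bash
python3 - <<'E'
from ch import *
ctrl.get_image('wrist')
im,c=grab('wrist','w10.png'); st()
import json; json.dump({k:np.array(v).tolist() for k,v in c.items()},open('c10.json','w'))
s,_=grab('top','t10.png')
E
```

```text
t 24.15
q [ 0.1375  0.0978  1.6453  0.      1.3996 -1.403 ]
tool_pos [0.6097 0.1593 0.184 ]
tool_rot [-4.7600e-02 -3.1402e+00  2.0000e-04]
contact_force [-0.1326 -0.5257  0.3266]
opening 0.0427
grip_force 0.0
```

View pics/w10.png

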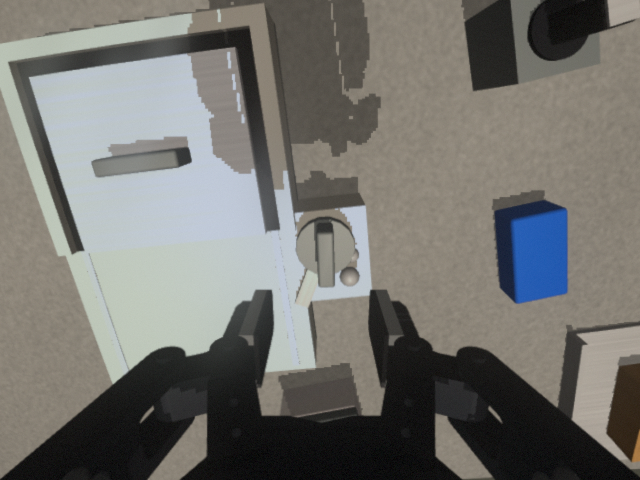

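The cover is shut. The knob bar top face spans (317–334, 232–287), the groove ends near (273,232) and (80,250), and the stylus block is at the upper right.

```bash
python3 - <<'E'
from ch import *
import json; c=json.load(open('c10.json'))
k=onz(c,[[317,233],[334,233],[334,287],[318,287],[326,260]],.096);print(k.round(4).tolist(),toC(k).round(4).tolist())
print('rim corner FL',onz(c,[[267,4]],.058).round(4).tolist(),toC(onz(c,[[267,4]],.058)))
print('rim end inner, outer L',toC(onz(c,[[277,230],[292,225]],.058)).round(4).tolist())
print('deck BL corner',toC(onz(c,[[315,371]],.05)).round(4))
print('groove end R outer',toC(onz(c,[[66,256],[78,252]],.058)).round(4).tolist())
print('cover edges',toC(onz(c,[[270,232],[87,251]],.058)).round(4).tolist())
print('stylus top c',onz(c,[[622,9]],.128).round(4))
E
```

```text
[[0.6037, 0.1576, 0.096], [0.604, 0.1691, 0.096], [0.6445, 0.1683, 0.096], [0.6442, 0.1569, 0.096], [0.6236, 0.1631, 0.096]] [[0.0605, 0.1179], [0.0618, 0.1294], [0.1021, 0.1254], [0.1008, 0.1141], [0.0808, 0.1219]]
rim corner FL [[0.4563, 0.1293, 0.058]] [[-0.08855769  0.10118065]]
rim end inner, outer L [[0.067, 0.0852], [0.0642, 0.0975]]
deck BL corner [[0.2104 0.0987]]
groove end R outer [[0.0701, -0.0909], [0.0678, -0.0796]]
cover edges [[0.068, 0.0795], [0.0678, -0.0718]]
stylus top c [[0.48   0.3147 0.128 ]]
```

jog_arm --deltas '[[0,[0.036,0.007,-0.05],[0,0,0]],[0,[0.036,0.007,-0.13],[0,0,0]],[0,[0.036,0.007,-0.2],[0,0,0]],[0,[0.036,0.007,-0.25],[0,0,0]],[0,[0.036,0.007,-0.27],[0,0,0]],[0,[0.036,0.007,-0.27],[0,0,0]],[0,[0.036,0.007,-0.27],[0,0,0]],[1,[0.036,0.007,-0.27],[0,0,0]],[1,[0.036,0.007,-0.27],[0,0,0]],[1,[0.036,0.007,-0.27],[0,0,0]],[1,[0.036,0.007,-0.27],[0,0,0]],[1,[0.036,0.007,-0.27],[0,0,0]]]' --squeeze 50

```text
t: 25.2
tool_pos: [0.626, 0.1621, 0.079]
tool_rot: [0.045, 3.138, 0.0]
contact_force: [-1.6, -0.9, 6.4]
opening: 0.0105
grip_force: 50.5
```

jog_arm --deltas '[[1,[-0.004,0,0],[0,0,-0.03]],[1,[-0.004,0,0],[0,0,-0.06]],[1,[-0.004,0,0],[0,0,-0.1]],[1,[-0.004,0,0],[0,0,-0.135]],[1,[-0.004,0,0],[0,0,-0.17]],[1,[-0.004,0,0],[0,0,-0.205]],[1,[-0.004,0,0],[0,0,-0.24]],[1,[-0.004,0,0],[0,0,-0.275]],[1,[-0.004,0,0],[0,0,-0.31]],[1,[-0.004,0,0],[0,0,-0.34]],[1,[-0.004,0,0],[0,0,-0.34]],[1,[-0.004,0,0],[0,0,-0.34]]]'

```text
t: 26.2
tool_pos: [0.6252, 0.1611, 0.079]
tool_rot: [1.633, 2.677, 0.002]
contact_force: [1.2, -4.6, 5.5]
opening: 0.0105
grip_force: 50.4
```

```bash
python3 - <<'E'
from ch import *
o=ctrl.get_obs(); print(np.round(o['wrist_torque'],3)); st()
E
```

```text
[-0.844 -0.214 -0.013]
t 26.2
q [ 0.138   0.2307  1.682  -0.0027  1.224  -0.3364]
tool_pos [0.6252 0.1611 0.079 ]
tool_rot [1.6332e+00 2.6775e+00 1.8000e-03]
contact_force [ 1.1815 -4.6074  5.5405]
opening 0.0105
grip_force 50.4099
```

jog_arm --deltas '[[0,[0,0,0],[0,0,0]],[0,[0,0,0],[0,0,0]],[0,[0,0,0],[0,0,0]],[0,[0,0,0.09],[0,0,0]],[0,[0,0,0.19],[0,0,0]],[0,[0,0,0.28],[0,0,0]],[0,[-0.08,0.05,0.36],[0,0,-0.03]],[0,[-0.16,0.1,0.44],[0,0,-0.06]],[0,[-0.24,0.15,0.48],[0,0,-0.097]],[0,[-0.32,0.2,0.48],[0,0,-0.097]],[0,[-0.34,0.22,0.48],[0,0,-0.097]],[0,[-0.34,0.22,0.48],[0,0,-0.097]]]'

```text
t: 27.2
tool_pos: [0.4842, 0.2527, 0.2696]
tool_rot: [-2.019, -2.406, -0.003]
contact_force: [0.1, 0.3, -1.0]
opening: 0.0425
grip_force: 0.0
```

```bash
python3 - <<'E'
from ch import *
[ctrl.get_image('wrist') for i in range(2)]
im,c=grab('wrist','w11.png'); st()
import json; json.dump({k:np.array(v).tolist() for k,v in c.items()},open('c11.json','w'))
print(proj(c,[[.478,.3148,.128],[.478,.3148,.075]]).round(0))
s,_=grab('scene','s11.png')
cv2.imwrite('pics/c11.png',np.hstack([im[:,:],cv2.resize(s[130:290,290:420],(160,197))[:0]]) if 0 else np.vstack([im[:400],np.hstack([cv2.resize(s[140:270,255:440],(285,200)),np.zeros((200,355,3),np.uint8)])]))
E
```

```text
t 27.35
q [ 3.3860e-01 -1.5210e-01  1.7499e+00 -2.0000e-04  1.5446e+00  1.6830e-01]
tool_pos [0.4869 0.2501 0.2679]
tool_rot [-2.0243e+00 -2.4022e+00  1.2000e-03]
contact_force [-0.1344 -0.5382  0.2704]
opening 0.0426
grip_force 0.0
[[324. 139.]
 [324. 135.]]
```

View pics/c11.png

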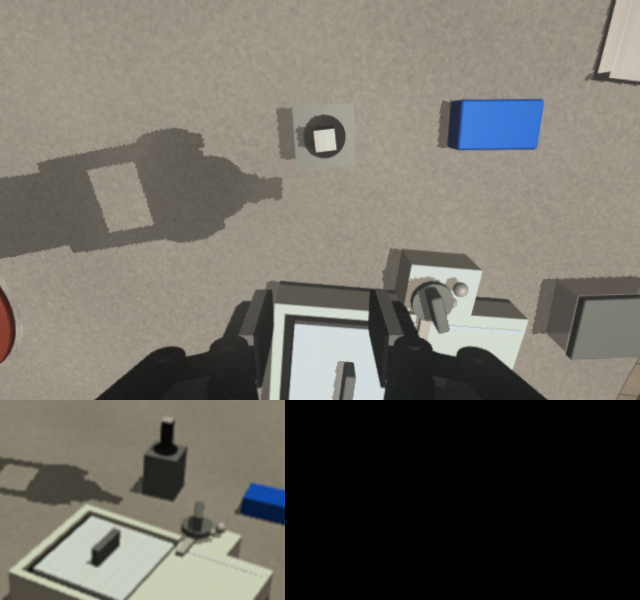

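The knob has turned and its bolt lies behind the shut cover. The stylus top is the white square at (325,140), with the block around (318,133).

```bash
python3 - <<'E'
from ch import *
import json; c=json.load(open('c11.json')); im=cv2.imread('pics/w11.png')
m=(im[110:170,295:355].min(2)>185).astype('uint8')
q=max(cv2.findContours(m,0,1)[0],key=cv2.contourArea); r=cv2.minAreaRect(q); print(r)
b=cv2.boxPoints(r)+[295,110]; w=onz(c,b,.128); print(w.round(4).tolist()); print('centre',w.mean(0).round(4))
d=w[1]-w[0];print('yaw deg mod90',np.degrees(np.arctan2(d[1],d[0]))%90,np.linalg.norm(d))
t=cv2.imread('pics/top1.png');ct=ctrl.get_calibration('top')
print(tri(c,[[r[0][0]+295,r[0][1]+110]],ct,[[140+75/3.8-.37,155+520/3.8-.37]]).round(4))
E
```

```text
((29.969236373901367, 29.753847122192383), (19.845558166503906, 19.349416732788086), 82.87498474121094)
[[0.4693, 0.3193, 0.128], [0.4834, 0.3235, 0.128], [0.4879, 0.3094, 0.128], [0.4736, 0.3051, 0.128]]
centre [0.4786 0.3144 0.128 ]
yaw deg mod90 16.710903744812885 0.014690598318059328
[[0.4771 0.3145 0.1276 0.0029]]
```

jog_arm --deltas '[[0,[-0.01,0.09,-0.08],[0,0,0.039]],[0,[-0.021,0.161,-0.16],[0,0,0.039]],[0,[-0.021,0.161,-0.24],[0,0,0.039]],[0,[-0.021,0.161,-0.27],[0,0,0.039]],[0,[-0.021,0.161,-0.27],[0,0,0.039]],[0,[-0.021,0.161,-0.27],[0,0,0.039]]]'

```text
t: 27.9
tool_pos: [0.479, 0.3135, 0.1601]
tool_rot: [-1.876, -2.519, 0.003]
contact_force: [0.7, -0.2, 0.2]
opening: 0.0424
grip_force: 0.0
```

```bash
python3 - <<'E'
from ch import *
ctrl.get_image('wrist')
im,c=grab('wrist','w12.png'); st()
print(proj(c,[[.4786,.3144,.128]]).round(0))
m=(im.min(2)>185).astype('uint8')
for q in cv2.findContours(m,0,1)[0]:
    r=cv2.minAreaRect(q)
    if 300<cv2.contourArea(q)<6000: print(np.round(r[0],1),np.round(r[1],1),r[2],onz(c,[r[0]],.128).round(4))
E
```

```text
t 28.0
q [ 4.4960e-01 -1.8600e-02  1.8010e+00 -2.0000e-04  1.3553e+00  1.5910e-01]
tool_pos [0.4805 0.3142 0.1632]
tool_rot [1.8752 2.5181 0.0052]
contact_force [0.3615 0.3371 0.0985]
opening 0.0426
grip_force 0.0
[[318. 274.]]
[463.6 463.5] [61.2 27.9] 50.90614700317383 [[0.6131 0.2069 0.128 ]]
```

jog_arm --deltas '[[0,[-0.004,0,-0.08],[0,0,0]],[0,[-0.004,0,-0.15],[0,0,0]],[0,[-0.004,0,-0.185],[0,0,0]],[0,[-0.004,0,-0.185],[0,0,0]],[0,[-0.004,0,-0.185],[0,0,0]],[1,[-0.004,0,-0.185],[0,0,0]],[1,[-0.004,0,-0.185],[0,0,0]],[1,[-0.004,0,-0.185],[0,0,0]],[1,[-0.004,0,-0.185],[0,0,0]],[1,[-0.004,0,-0.185],[0,0,0]]]' --squeeze 70

```text
t: 28.83
tool_pos: [0.4789, 0.3153, 0.0897]
tool_rot: [1.873, 2.519, 0.007]
contact_force: [0.3, -0.4, 5.7]
opening: 0.0171
grip_force: 68.9
```

jog_arm --deltas '[[1,[0,0,0.06],[0,0,0]],[1,[0,0,0.12],[0,0,0]],[1,[0,0,0.18],[0,0,0]],[1,[0,0,0.24],[0,0,0]],[1,[0,0,0.24],[0,0,0]],[1,[0,0,0.24],[0,0,0]],[1,[0,0,0.24],[0,0,0]]]'

```text
t: 29.42
tool_pos: [0.4766, 0.3144, 0.182]
tool_rot: [-1.874, -2.521, 0.001]
contact_force: [-0.4, -0.9, -0.8]
opening: 0.0169
grip_force: 68.4
```

```bash
python3 - <<'E'
from ch import *
st()
t,ct=grab('top','t13.png'); w=cv2.imread('pics/w11.png')
a=cv2.resize(t[205:310,215:350],None,fx=4,fy=4,interpolation=cv2.INTER_CUBIC)
b=cv2.resize(w[245:385,375:450],None,fx=3,fy=3,interpolation=cv2.INTER_CUBIC)
o=np.zeros((420,a.shape[1]+b.shape[1],3),np.uint8);o[:,:a.shape[1]]=a;o[:,a.shape[1]:]=b[:420];print(a.shape,b.shape)
cv2.imwrite('pics/c13.png',o)
E
```

```text
t 29.4167
q [ 0.4527 -0.0396  1.7891  0.      1.3927  0.1606]
tool_pos [0.4766 0.3144 0.182 ]
tool_rot [-1.8742e+00 -2.5209e+00  9.0000e-04]
contact_force [-0.3753 -0.8569 -0.8043]
opening 0.0169
grip_force 68.3547
(420, 540, 3) (420, 225, 3)
```

View pics/c13.png

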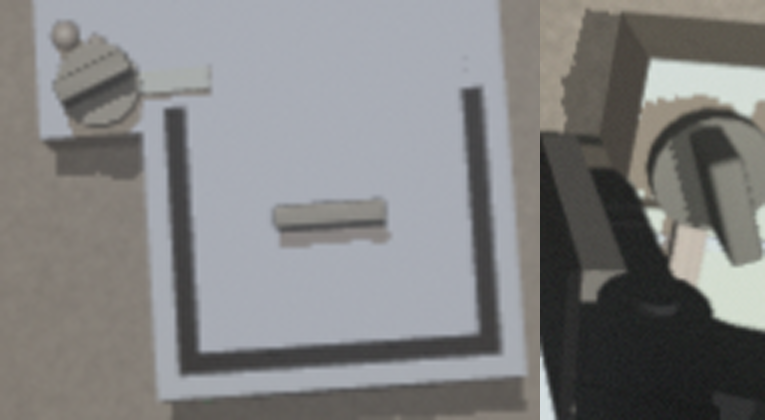

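The top crop shows the groove strip: left end at (174,109), corners at (190,363) and (490,343), right end at (472,88). The bolt at (148–210, 66–97) lies clear behind the left end.

```bash
python3 - <<'E'
from ch import *
from scipy.ndimage import map_coordinates
t=cv2.imread('pics/t13.png');g=cv2.cvtColor(t,6).astype(float);ct=ctrl.get_calibration('top')
def edge(p0,d,L=9):
    # subpixel strip edges along direction d through p0
    s=np.arange(-L,L+.01,.1);p=np.array(p0)[:,None]+np.array(d)[:,None]*s
    v=map_coordinates(g,[p[1],p[0]],order=1);dv=np.gradient(v);i=dv[:90].argmin() if 1 else 0
    i=dv.argmin();j=dv.argmax();return p[:,i],p[:,j]
f=lambda x,y:np.array([x/4+215-.375,y/4+205-.375])
A,B,C,D=f(174.5,109),f(190,363),f(490,343),f(472,88)
import itertools
def side(P,Q,n=np.linspace(.15,.85,12)):
    d=(Q-P)/np.linalg.norm(Q-P);nn=np.array([-d[1],d[0]]); return [edge(P+(Q-P)*k,nn) for k in n]
for nm,P,Q in(('L',A,B),('F',B,C),('R',C,D)):
    e=side(P,Q)
    a=np.array([toC(onz(ct,[x,y],.054)).ravel() for x,y in e]);k=1 if nm!='F' else 0
    print(nm,'edge1',np.median(a[:,k]).round(4),'edge2',np.median(a[:,2+k]).round(4),'centre trend',np.polyfit(a[:,1-k],(a[:,k]+a[:,2+k])/2,1).round(4))
for P,Q in((A,B),(D,C)):
    d=(P-Q)/np.linalg.norm(P-Q);x,y=edge(P,d,8);print('end',toC(onz(ct,[x,y],.054)).round(4).tolist())
E
```

```text
L edge1 0.0755 edge2 0.0874 centre trend [0.0004 0.0814]
F edge1 -0.0677 edge2 -0.0795 centre trend [ 0.0144 -0.0764]
R edge1 -0.0752 edge2 -0.0867 centre trend [-0.     -0.0808]
end [[0.0724, 0.0818], [0.0671, 0.0817]]
end [[0.0543, -0.0809], [0.0675, -0.0809]]
```

jog_arm --deltas '[[1,[0.04,-0.06,0.02],[0,0,0]],[1,[0.09,-0.13,0.02],[0,0,0]],[1,[0.14,-0.2,0.02],[0,0,0]],[1,[0.19,-0.27,0.02],[0,0,0]],[1,[0.24,-0.34,0.02],[0,0,0]],[1,[0.29,-0.41,0.02],[0,0,0]],[1,[0.34,-0.48,0.02],[0,0,0]],[1,[0.34,-0.48,0],[0,0,0]],[1,[0.34,-0.48,-0.05],[0,0,0]],[1,[0.34,-0.48,-0.05],[0,0,0]],[1,[0.34,-0.48,-0.05],[0,0,0]]]'

```text
t: 30.38
tool_pos: [0.6108, 0.1225, 0.1591]
tool_rot: [-1.872, -2.517, 0.007]
contact_force: [-0.3, 0.9, -0.8]
opening: 0.0169
grip_force: 68.4
```

```bash
python3 - <<'E'
from ch import *
ctrl.get_image('wrist')
im,c=grab('wrist','w14.png'); st()
O=np.array([.554,.0356])
P=np.array([[.0655,.081],[.0675,.075],[.0675,.087]])@R.T+O
print(P.round(4).tolist(), proj(c,np.c_[P,[.05,.058,.058]]).round(0).tolist(), proj(c,[[.6125,.1215,.092]]).round(0))
cv2.imwrite('pics/c14.png',im)
E
```

```text
t 30.4833
q [ 7.9200e-02  1.0320e-01  1.6771e+00  1.0000e-04  1.3623e+00 -2.1370e-01]
tool_pos [0.6125 0.123  0.1622]
tool_rot [-1.8731e+00 -2.5211e+00  1.0000e-03]
contact_force [ 0.3988  0.1048 -0.1147]
opening 0.0169
grip_force 68.3892
[[0.613, 0.1214], [0.6155, 0.1156], [0.6145, 0.1276]] [[322.0, 234.0], [323.0, 245.0], [327.0, 230.0]] [[322. 254.]]
```

View pics/c14.png

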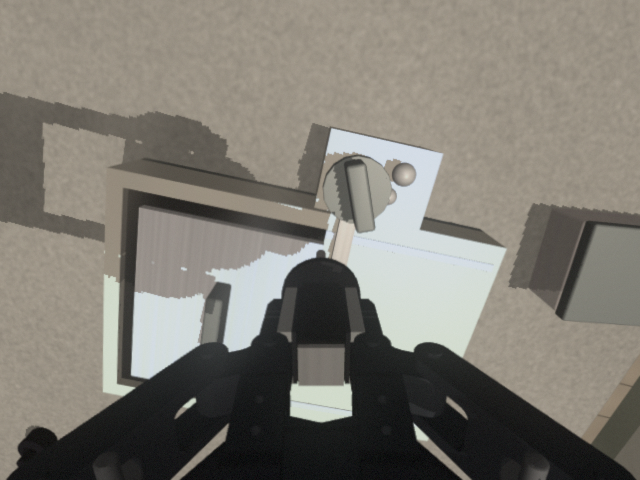

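The wrist view shows the stylus tip at (321,253), matching the predicted (322,254). The groove end and the bolt are beyond it at (328,236) and (343,240).

jog_arm --deltas '[[1,[0,-0.002,-0.04],[0,0,0]],[1,[0,-0.002,-0.08],[0,0,0]],[1,[0,-0.002,-0.095],[0,0,0]],[1,[0,-0.002,-0.1],[0,0,0]],[1,[0,-0.002,-0.1],[0,0,0]],[1,[0,-0.002,-0.1],[0,0,0]]]'

```text
t: 30.98
tool_pos: [0.6136, 0.122, 0.1237]
tool_rot: [1.873, 2.52, 0.002]
contact_force: [-0.6, 0.4, -0.0]
opening: 0.0171
grip_force: 68.4
```

jog_arm --deltas '[[1,[0,0,-0.004],[0,0,0]],[1,[0,0,-0.008],[0,0,0]],[1,[0,0,-0.008],[0,0,0]],[1,[0,0,-0.008],[0,0,0]]]'

```text
t: 31.32
tool_pos: [0.6131, 0.1217, 0.1196]
tool_rot: [1.874, 2.521, 0.0]
contact_force: [0.2, -0.0, -0.2]
opening: 0.0174
grip_force: 68.4
```

jog_arm --deltas '[[1,[0,0,-0.003],[0,0,0]],[1,[0,0,-0.003],[0,0,0]],[1,[0,0,-0.003],[0,0,0]]]'

```text
t: 31.57
tool_pos: [0.6133, 0.1217, 0.1191]
tool_rot: [1.874, 2.521, 0.001]
contact_force: [-2.0, -0.4, 4.1]
opening: 0.0175
grip_force: 69.2
```

jog_arm --deltas '[[1,[0,0.005,0.002],[0,0,0]],[1,[0,0.01,0.002],[0,0,0]],[1,[0,0.01,0.002],[0,0,0]],[1,[0,0.01,0.002],[0,0,0]]]'

```text
t: 31.9
tool_pos: [0.6134, 0.1258, 0.1192]
tool_rot: [1.874, 2.521, 0.001]
contact_force: [0.6, -1.0, 2.7]
opening: 0.0175
grip_force: 68.8
```

jog_arm --deltas '[[1,[0,-0.01,0],[0,0,0]],[1,[0,-0.018,0],[0,0,0]],[1,[0,-0.018,0],[0,0,0]],[1,[0,-0.018,0],[0,0,0]]]'

```text
t: 32.23
tool_pos: [0.6132, 0.1189, 0.1192]
tool_rot: [-1.875, -2.521, -0.002]
contact_force: [0.6, 3.3, 3.1]
opening: 0.0167
grip_force: 68.8
```

jog_arm --deltas '[[1,[0,0.009,0],[0,0,0]],[1,[0,0.009,0],[0,0,0]],[1,[0,0.009,0],[0,0,0]]]'

```text
t: 32.48
tool_pos: [0.6132, 0.122, 0.1191]
tool_rot: [1.874, 2.521, -0.0]
contact_force: [0.7, -0.5, 4.5]
opening: 0.0168
grip_force: 68.9
```

jog_arm --deltas '[[1,[-0.006,-0.0005,0],[0,0,0]],[1,[-0.012,-0.001,0],[0,0,0]],[1,[-0.019,-0.0015,0],[0,0,0]],[1,[-0.025,-0.002,0],[0,0,0]],[1,[-0.031,-0.0025,0],[0,0,0]],[1,[-0.037,-0.003,0],[0,0,0]],[1,[-0.044,-0.0034,0],[0,0,0]],[1,[-0.05,-0.0039,0],[0,0,0]],[1,[-0.056,-0.0044,0],[0,0,0]],[1,[-0.062,-0.0048,0],[0,0,0]],[1,[-0.069,-0.0053,0],[0,0,0]],[1,[-0.075,-0.0058,0],[0,0,0]]]'

```text
t: 33.48
tool_pos: [0.5829, 0.1198, 0.1191]
tool_rot: [1.874, 2.521, 0.001]
contact_force: [3.4, -0.3, 3.4]
opening: 0.0172
grip_force: 68.9
```

jog_arm --deltas '[[1,[-0.006,-0.0005,0],[0,0,0]],[1,[-0.012,-0.001,0],[0,0,0]],[1,[-0.019,-0.0015,0],[0,0,0]],[1,[-0.025,-0.002,0],[0,0,0]],[1,[-0.031,-0.0025,0],[0,0,0]],[1,[-0.037,-0.003,0],[0,0,0]],[1,[-0.044,-0.0034,0],[0,0,0]],[1,[-0.05,-0.0039,0],[0,0,0]],[1,[-0.056,-0.0044,0],[0,0,0]],[1,[-0.062,-0.0048,0],[0,0,0]],[1,[-0.069,-0.0053,0],[0,0,0]],[1,[-0.075,-0.0058,0],[0,0,0]]]'

```text
t: 34.48
tool_pos: [0.5529, 0.1175, 0.1191]
tool_rot: [1.874, 2.521, 0.0]
contact_force: [4.1, -0.5, 4.8]
opening: 0.017
grip_force: 69.0
```

jog_arm --deltas '[[1,[-0.006,-0.0005,0],[0,0,0]],[1,[-0.012,-0.001,0],[0,0,0]],[1,[-0.019,-0.0015,0],[0,0,0]],[1,[-0.025,-0.002,0],[0,0,0]],[1,[-0.031,-0.0025,0],[0,0,0]],[1,[-0.037,-0.003,0],[0,0,0]],[1,[-0.044,-0.0034,0],[0,0,0]],[1,[-0.05,-0.0039,0],[0,0,0]],[1,[-0.056,-0.0044,0],[0,0,0]],[1,[-0.062,-0.0048,0],[0,0,0]],[1,[-0.069,-0.0053,0],[0,0,0]],[1,[-0.075,-0.0058,0],[0,0,0]]]'

```text
t: 35.48
tool_pos: [0.5228, 0.1151, 0.119]
tool_rot: [1.874, 2.521, 0.0]
contact_force: [5.4, 0.8, 4.5]
opening: 0.0173
grip_force: 69.1
```

jog_arm --deltas '[[1,[-0.006,-0.0005,0],[0,0,0]],[1,[-0.012,-0.001,0],[0,0,0]],[1,[-0.019,-0.0015,0],[0,0,0]],[1,[-0.025,-0.002,0],[0,0,0]],[1,[-0.031,-0.0025,0],[0,0,0]],[1,[-0.037,-0.003,0],[0,0,0]],[1,[-0.044,-0.0034,0],[0,0,0]],[1,[-0.05,-0.0039,0],[0,0,0]],[1,[-0.056,-0.0044,0],[0,0,0]],[1,[-0.062,-0.0048,0],[0,0,0]],[1,[-0.069,-0.0053,0],[0,0,0]],[1,[-0.075,-0.0058,0],[0,0,0]]]'

```text
t: 36.48
tool_pos: [0.4929, 0.1128, 0.119]
tool_rot: [1.874, 2.521, 0.001]
contact_force: [4.3, 0.2, 5.4]
opening: 0.0175
grip_force: 69.2
```

jog_arm --deltas '[[1,[-0.006,-0.0005,0],[0,0,0]],[1,[-0.012,-0.001,0],[0,0,0]],[1,[-0.019,-0.0015,0],[0,0,0]],[1,[-0.025,-0.002,0],[0,0,0]],[1,[-0.031,-0.0025,0],[0,0,0]],[1,[-0.037,-0.003,0],[0,0,0]],[1,[-0.043,-0.0033,0],[0,0,0]],[1,[-0.046,-0.0036,0],[0,0,0]],[1,[-0.046,-0.0036,0],[0,0,0]]]'

```text
t: 37.23
tool_pos: [0.4739, 0.1114, 0.1189]
tool_rot: [-1.874, -2.521, 0.001]
contact_force: [3.2, -0.4, 6.1]
opening: 0.017
grip_force: 69.4
```

jog_arm --deltas '[[1,[0.0006,-0.006,0],[0,0,0]],[1,[0.0011,-0.012,0],[0,0,0]],[1,[0.0016,-0.019,0],[0,0,0]],[1,[0.0021,-0.025,0],[0,0,0]],[1,[0.0026,-0.031,0],[0,0,0]],[1,[0.0031,-0.037,0],[0,0,0]],[1,[0.0035,-0.044,0],[0,0,0]],[1,[0.004,-0.05,0],[0,0,0]],[1,[0.0045,-0.056,0],[0,0,0]],[1,[0.0049,-0.062,0],[0,0,0]],[1,[0.0054,-0.069,0],[0,0,0]],[1,[0.0059,-0.075,0],[0,0,0]]]'

```text
t: 38.23
tool_pos: [0.4752, 0.084, 0.1189]
tool_rot: [-1.87, -2.515, -0.005]
contact_force: [-0.6, 8.0, 9.1]
opening: 0.0171
grip_force: 69.7
```

jog_arm --deltas '[[1,[0.0005,-0.006,0],[0,0,0]],[1,[0.001,-0.012,0],[0,0,0]],[1,[0.0015,-0.019,0],[0,0,0]],[1,[0.002,-0.025,0],[0,0,0]],[1,[0.0025,-0.031,0],[0,0,0]],[1,[0.003,-0.037,0],[0,0,0]],[1,[0.0034,-0.044,0],[0,0,0]],[1,[0.0039,-0.05,0],[0,0,0]],[1,[0.0044,-0.056,0],[0,0,0]],[1,[0.0048,-0.062,0],[0,0,0]],[1,[0.0053,-0.069,0],[0,0,0]],[1,[0.0058,-0.075,0],[0,0,0]]]'

```text
t: 39.23
tool_pos: [0.4775, 0.0543, 0.1188]
tool_rot: [-1.87, -2.514, -0.005]
contact_force: [-0.4, 8.3, 9.1]
opening: 0.0173
grip_force: 69.8
```

jog_arm --deltas '[[1,[0.0005,-0.006,0],[0,0,0]],[1,[0.001,-0.012,0],[0,0,0]],[1,[0.0015,-0.019,0],[0,0,0]],[1,[0.002,-0.025,0],[0,0,0]],[1,[0.0025,-0.031,0],[0,0,0]],[1,[0.003,-0.037,0],[0,0,0]],[1,[0.0034,-0.044,0],[0,0,0]],[1,[0.0039,-0.05,0],[0,0,0]],[1,[0.0044,-0.056,0],[0,0,0]],[1,[0.0048,-0.062,0],[0,0,0]],[1,[0.0053,-0.069,0],[0,0,0]],[1,[0.0058,-0.075,0],[0,0,0]]]'

```text
t: 40.23
tool_pos: [0.4798, 0.0241, 0.1186]
tool_rot: [-1.87, -2.514, -0.005]
contact_force: [-0.4, 8.1, 8.6]
opening: 0.017
grip_force: 69.6
```

jog_arm --deltas '[[1,[0.0007,-0.006,0.0005],[0,0,0]],[1,[0.0014,-0.012,0.001],[0,0,0]],[1,[0.0021,-0.019,0.001],[0,0,0]],[1,[0.0028,-0.025,0.001],[0,0,0]],[1,[0.0035,-0.031,0.001],[0,0,0]],[1,[0.0042,-0.037,0.001],[0,0,0]],[1,[0.0048,-0.044,0.001],[0,0,0]],[1,[0.0055,-0.05,0.001],[0,0,0]],[1,[0.0062,-0.056,0.001],[0,0,0]],[1,[0.0069,-0.062,0.001],[0,0,0]],[1,[0.0075,-0.069,0.001],[0,0,0]],[1,[0.0081,-0.075,0.001],[0,0,0]]]'

```text
t: 41.23
tool_pos: [0.4826, -0.0056, 0.1186]
tool_rot: [-1.869, -2.513, -0.004]
contact_force: [-1.0, 7.5, 8.7]
opening: 0.0175
grip_force: 69.7
```

jog_arm --deltas '[[1,[0.0005,-0.006,0],[0,0,0]],[1,[0.001,-0.012,0],[0,0,0]],[1,[0.0015,-0.019,0],[0,0,0]],[1,[0.002,-0.025,0],[0,0,0]],[1,[0.0025,-0.031,0],[0,0,0]],[1,[0.003,-0.037,0],[0,0,0]],[1,[0.0034,-0.044,0],[0,0,0]],[1,[0.0039,-0.05,0],[0,0,0]],[1,[0.0044,-0.056,0],[0,0,0]],[1,[0.0048,-0.062,0],[0,0,0]],[1,[0.0053,-0.069,0],[0,0,0]],[1,[0.0058,-0.075,0],[0,0,0]]]'

```text
t: 42.23
tool_pos: [0.4851, -0.0354, 0.1186]
tool_rot: [-1.869, -2.513, -0.005]
contact_force: [-0.1, 9.1, 9.0]
opening: 0.0171
grip_force: 69.7
```

jog_arm --deltas '[[1,[0.0005,-0.006,0],[0,0,0]],[1,[0.001,-0.012,0],[0,0,0]],[1,[0.0015,-0.019,0],[0,0,0]],[1,[0.002,-0.025,0],[0,0,0]],[1,[0.0025,-0.031,0],[0,0,0]],[1,[0.003,-0.037,0],[0,0,0]],[1,[0.003,-0.037,0.001],[0,0,0]],[1,[0.003,-0.037,0.003],[0,0,0]]]'

```text
t: 42.9
tool_pos: [0.4861, -0.0518, 0.119]
tool_rot: [-1.87, -2.516, 0.001]
contact_force: [0.6, 2.8, 2.4]
opening: 0.017
grip_force: 68.9
```

```bash
python3 - <<'E'
from ch import *
im,c=grab('wrist','w15.png'); st(); print(np.round(ctrl.get_obs()['wrist_torque'],2))
p=np.array(ctrl.get_obs()['tool_pos']); 
from scipy.spatial.transform import Rotation as Q
z=Q.from_rotvec(ctrl.get_obs()['tool_rot']).as_matrix()[:,2]; tip=p+z*.0697; print('tip if rigid',tip.round(4),'chamber',((tip[:2]-[.554,.0356])@R).round(4)); q=proj(c,[tip])[0]; print(q.round(1))
x,y=map(int,q); g=cv2.cvtColor(im,6)[y-26:y+14:2,x-26:x+27:2]
print('\n'.join(' '.join('%3d'%v for v in r) for r in g))
E
```

```text
t 42.95
q [-2.5990e-01 -1.7770e-01  2.0261e+00  1.2000e-03  1.2993e+00 -5.5270e-01]
tool_pos [ 0.4861 -0.0522  0.119 ]
tool_rot [-1.8705e+00 -2.5164e+00  1.9000e-03]
contact_force [0.2499 1.691  3.7244]
opening 0.017
grip_force 69.0033
[0.46 0.05 0.05]
tip if rigid [ 0.4857 -0.052   0.0493] chamber [-0.0749 -0.082 ]
[320.5 251.9]
101 104 102 131 164 158 157 159 216 228 228 226 227 220  65  54  49  50  51  53  53  48  49  77 216 227 229
101 101 104 142 159 156 158 157 198 210 225 226 229 156  54  49  48  48  51  51  51  51  53  87 162 204 215
102 103 101 149 157 159 160 160 158 159 164 170 209 116  50  48  50  50  51  51  49  50  53 100 161 165 169
106 104 108 155 158 159 159 158 159 159 159 160 158  74  49  48  49  49  50  48  50  51  60 132 163 165 167
106 103 118 156 159 158 157 157 157 158 159 160 153  61  49  46  46  49  50  48  50  50  72 149 165 164 170
106 104 130 157 158 158 159 160 156 158 159 158 145  52  48  48  47  47  49  50  50  51  83 156 164 167 169
106 106 147 158 157 157 156 157 158 158 158 158 107  51  45  45  51  49  48  50  48  50 103 163 164 166 169
107 108 151 
[... 691 characters left out ...]
  78  75  52  44  47  44  47  45  46  59  68  79 116
158 156 156 157 156 157 157 156 157 158 131  62  75  76  77  72  55  47  44  45  47  43  46  50  45  50  48
158 158 156 156 155 156 156 157 145 130  83  48  49  50  53  58  44  42  43  44  47  48  50  49  47  47  51
157 159 158 157 155 139 125  82  51  37  35  37  35  33  39  35  39  36  39  40  42  43  45  49  47  45  55
157 156 157 139  96  53  36  34  35  36  38  36  38  43  43  45  42  40  40  36  40  38  43  43  47  48  57
157 153 108  54  39  31  35  38  37  38  39  40  47  51  50  50  48  49  49  47  46  43  41  41  37  47  57
145  93  37  33  36  39  35  36  38  39  39  40  40  43  49  49  46  49  52  50  51  53  48  45  39  41  47
```

```bash
python3 - <<'E'
from ch import *
c=ctrl.get_calibration('wrist')
f=lambda w:((w[:,:2]-[.554,.0356])@R).round(4).tolist()
print('cover corner (-.0675,-.075):',f(onz(c,[[336.5,250.5]],.058)))
for z in (.05,.054): print('tip far edge/centre z',z,f(onz(c,[[321,246.5],[321,250]],z)))
print('rim inner edge row0/row8',f(onz(c,[[321.5,225],[318,241]],.058)))
E
```

```text
cover corner (-.0675,-.075): [[-0.0663, -0.0762]]
tip far edge/centre z 0.05 [[-0.0754, -0.0786], [-0.0749, -0.0809]]
tip far edge/centre z 0.054 [[-0.0757, -0.0771], [-0.0753, -0.0794]]
rim inner edge row0/row8 [[-0.0786, -0.0624], [-0.0786, -0.0727]]
```

jog_arm --deltas '[[1,[0.006,0.0007,0],[0,0,0]],[1,[0.012,0.0014,0],[0,0,0]],[1,[0.019,0.002,0],[0,0,0]],[1,[0.025,0.0025,0],[0,0,0]],[1,[0.031,0.003,0],[0,0,0]],[1,[0.037,0.0035,0],[0,0,0]],[1,[0.044,0.0039,0],[0,0,0]],[1,[0.05,0.0044,0],[0,0,0]],[1,[0.056,0.0049,0],[0,0,0]],[1,[0.062,0.0053,0],[0,0,0]],[1,[0.069,0.0058,0],[0,0,0]],[1,[0.075,0.0063,0],[0,0,0]]]'

```text
t: 43.95
tool_pos: [0.5179, -0.0508, 0.1194]
tool_rot: [-1.874, -2.52, 0.001]
contact_force: [-1.1, 0.0, 0.1]
opening: 0.0171
grip_force: 68.5
```

jog_arm --deltas '[[1,[0.006,0.0005,0],[0,0,0]],[1,[0.012,0.001,0],[0,0,0]],[1,[0.019,0.0015,0],[0,0,0]],[1,[0.025,0.002,0],[0,0,0]],[1,[0.031,0.0025,0],[0,0,0]],[1,[0.037,0.003,0],[0,0,0]],[1,[0.044,0.0034,0],[0,0,0]],[1,[0.05,0.0039,0],[0,0,0]],[1,[0.056,0.0044,0],[0,0,0]],[1,[0.062,0.0048,0],[0,0,0]],[1,[0.069,0.0053,0],[0,0,0]],[1,[0.075,0.0058,0],[0,0,0]]]'

```text
t: 44.95
tool_pos: [0.5486, -0.0485, 0.1205]
tool_rot: [1.874, 2.521, 0.0]
contact_force: [-0.4, 0.2, -0.1]
opening: 0.0173
grip_force: 68.5
```

jog_arm --deltas '[[1,[0.006,0.001,-0.001],[0,0,0]],[1,[0.012,0.002,-0.002],[0,0,0]],[1,[0.019,0.003,-0.003],[0,0,0]],[1,[0.025,0.004,-0.0035],[0,0,0]],[1,[0.031,0.005,-0.0035],[0,0,0]],[1,[0.037,0.006,-0.0035],[0,0,0]],[1,[0.044,0.007,-0.0035],[0,0,0]],[1,[0.05,0.008,-0.0035],[0,0,0]],[1,[0.056,0.009,-0.0035],[0,0,0]],[1,[0.062,0.0095,-0.0035],[0,0,0]],[1,[0.069,0.01,-0.0035],[0,0,0]],[1,[0.075,0.0105,-0.0035],[0,0,0]]]'

```text
t: 45.95
tool_pos: [0.5786, -0.0443, 0.1192]
tool_rot: [-1.874, -2.521, 0.0]
contact_force: [-2.2, -0.6, 2.1]
opening: 0.0173
grip_force: 68.8
```

jog_arm --deltas '[[1,[0.006,0.0005,0],[0,0,0]],[1,[0.012,0.001,0],[0,0,0]],[1,[0.019,0.0015,0],[0,0,0]],[1,[0.025,0.002,0],[0,0,0]],[1,[0.031,0.0025,0],[0,0,0]],[1,[0.037,0.003,0],[0,0,0]],[1,[0.044,0.0034,0],[0,0,0]],[1,[0.05,0.0039,0],[0,0,0]],[1,[0.056,0.0044,0],[0,0,0]],[1,[0.062,0.0048,0],[0,0,0]],[1,[0.069,0.0053,0],[0,0,0]],[1,[0.075,0.0058,0],[0,0,0]]]'

```text
t: 46.95
tool_pos: [0.6086, -0.042, 0.1191]
tool_rot: [-1.874, -2.521, 0.0]
contact_force: [-2.5, 0.5, 2.2]
opening: 0.0171
grip_force: 68.9
```

jog_arm --deltas '[[1,[0.006,0.0005,0],[0,0,0]],[1,[0.012,0.001,0],[0,0,0]],[1,[0.019,0.0015,0],[0,0,0]],[1,[0.025,0.002,0],[0,0,0]],[1,[0.031,0.0025,0],[0,0,0]],[1,[0.037,0.003,0],[0,0,0]],[1,[0.043,0.0034,0],[0,0,0]],[1,[0.047,0.0037,0],[0,0,0]],[1,[0.047,0.0037,0],[0,0,0]],[1,[0.047,0.0037,0],[0,0,0]]]'

```text
t: 47.78
tool_pos: [0.6279, -0.0405, 0.1193]
tool_rot: [1.874, 2.52, 0.002]
contact_force: [0.6, 0.0, -0.0]
opening: 0.0169
grip_force: 68.6
```

jog_arm --deltas '[[1,[0,0,0.05],[0,0,0]],[1,[0,0,0.12],[0,0,0]],[1,[0,0,0.18],[0,0,0]],[1,[-0.02,0.05,0.19],[0,0,0]],[1,[-0.06,0.14,0.19],[0,0,0]],[1,[-0.1,0.23,0.19],[0,0,0]],[1,[-0.14,0.32,0.19],[0,0,0]],[1,[-0.18,0.41,0.19],[0,0,0]],[1,[-0.21,0.5,0.19],[0,0,0]],[1,[-0.25,0.59,0.19],[0,0,0]],[1,[-0.29,0.68,0.19],[0,0,0]],[1,[-0.32,0.77,0.19],[0,0,0]]]'

```text
t: 48.78
tool_pos: [0.4976, 0.2691, 0.1947]
tool_rot: [-1.874, -2.521, -0.0]
contact_force: [1.7, 0.5, -0.4]
opening: 0.0172
grip_force: 68.6
```

jog_arm --deltas '[[1,[-0.03,0.06,0],[0,0,0]],[1,[-0.053,0.119,0],[0,0,0]],[1,[-0.053,0.119,0],[0,0,0]],[1,[-0.053,0.119,0],[0,0,0]],[1,[-0.053,0.119,0],[0,0,0]]]'

```text
t: 49.2
tool_pos: [0.478, 0.3147, 0.1947]
tool_rot: [1.874, 2.521, -0.001]
contact_force: [-0.3, -0.3, -0.1]
opening: 0.0172
grip_force: 68.6
```

jog_arm --deltas '[[1,[0.001,0.001,-0.08],[0,0,0]],[1,[0.001,0.001,-0.15],[0,0,0]],[1,[0.001,0.001,-0.2],[0,0,0]],[1,[0.001,0.001,-0.23],[0,0,0]],[1,[0.001,0.001,-0.25],[0,0,0]],[1,[0.001,0.001,-0.258],[0,0,0]],[1,[0.001,0.001,-0.258],[0,0,0]],[1,[0.001,0.001,-0.258],[0,0,0]]]'

```text
t: 49.87
tool_pos: [0.4794, 0.3157, 0.0933]
tool_rot: [1.874, 2.52, 0.003]
contact_force: [1.8, -0.6, -0.2]
opening: 0.0169
grip_force: 68.6
```

jog_arm --deltas '[[1,[0,0,-0.006],[0,0,0]],[1,[0,0,-0.01],[0,0,0]],[1,[0,0,-0.01],[0,0,0]],[1,[0,0,-0.01],[0,0,0]]]'

```text
t: 50.2
tool_pos: [0.4795, 0.3161, 0.09]
tool_rot: [1.873, 2.52, 0.004]
contact_force: [-1.1, -0.9, 5.4]
opening: 0.0172
grip_force: 69.2
```

jog_arm --deltas '[[0.4,[0,0,0],[0,0,0]],[0.2,[0,0,0],[0,0,0]],[0,[0,0,0],[0,0,0]],[0,[0,0,0],[0,0,0]],[0,[0,0,0],[0,0,0]],[0,[0,0,0.06],[0,0,0]],[0,[0,0,0.13],[0,0,0]],[0,[0,0,0.22],[0,0,0]],[0,[0,-0.02,0.32],[0,0,0]],[0,[0,-0.1,0.4],[0,0,0]],[0,[0,-0.16,0.44],[0,0,0]],[0,[0,-0.16,0.44],[0,0,0]]]'

```text
t: 51.2
tool_pos: [0.4808, 0.2494, 0.2704]
tool_rot: [1.874, 2.513, 0.011]
contact_force: [0.3, 0.9, 0.3]
opening: 0.0425
grip_force: 0.0
```

```bash
python3 - <<'E'
from ch import *
ctrl.get_image('wrist')
im,c=grab('wrist','w16.png'); st()
q=proj(c,[[.4786,.3144,.128]])[0];print(q.round(1))
x,y=map(int,q);m=(im[y-40:y+40,x-40:x+40].min(2)>150).astype('uint8')
for k in cv2.findContours(m,0,1)[0]:
    if cv2.contourArea(k)>60: r=cv2.minAreaRect(k);print(r,onz(c,[[r[0][0]+x-40,r[0][1]+y-40]],.128).round(4))
# change vs before in top view near the stand, knob and cover
t,_=grab('top','t16.png');t1=cv2.imread('pics/t13.png');t0=cv2.imread('pics/top1.png')
for n,a,b in(('knob/cover',(205,310,215,350),t1),('stand',(270,315,150,190),t0),('black pots',(270,355,395,425),t0),('bottle',(190,215,420,445),t0),('box',(190,240,140,175),t0)):
    d=np.abs(t[a[0]:a[1],a[2]:a[3]].astype(int)-b[a[0]:a[1],a[2]:a[3]]).max(2);print(n,d.max(),(d>40).sum())
s,_=grab('scene','s16.png');s0=cv2.imread('pics/scene1.png');d=np.abs(s[145:210,340:385].astype(int)-s0[145:210,340:385]).max(2);print('scene stand',(d>40).sum())
E
```

```text
t 51.3
q [ 3.4510e-01 -1.6950e-01  1.7700e+00  4.0000e-04  1.5386e+00  5.4500e-02]
tool_pos [0.4788 0.2511 0.265 ]
tool_rot [1.8758 2.5189 0.0036]
contact_force [ 0.1479 -0.1513 -0.614 ]
opening 0.0425
grip_force 0.0
[341.7 143.4]
((42.0, 37.5), (21.0, 20.0), 90.0) [[0.4789 0.3167 0.128 ]]
((49.47465515136719, 36.18424987792969), (37.23373031616211, 61.032230377197266), 2.12109637260437) [[0.4841 0.3193 0.128 ]]
knob/cover 5 0
stand 93 1015
black pots 55 59
bottle 9 0
box 69 40
scene stand 45
```

```bash
python3 -c "
from station import ctrl
print(ctrl.finish_job())"
```

```text
the job is handed in; nothing more can be done
None
```

Job handed in at about 51 s: all four pots stand upright in the well, the cover is shut and latched, and the stylus traced the whole seam at about 3 cm/s and hangs upright in its rest block. The tip ran about 2.4 mm off-centre at the second front corner, and for about a second on the last side it rode roughly 1 mm above the groove floor.

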